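Roll the tip box out from under the gantry and load the deck tray

ROBOT

A 6-joint arm with a two-finger parallel gripper is mounted at the origin on the work surface. World frame = base frame: x ahead of the robot, y to its left, z up, the work surface at z = 0. Lengths are in mm, angles in rad, forces in N, time in s.
With the tool pointing down it reaches from about 350 to 775 mm from the base axis. Payload 7.3 kg.
Tool frame: the origin (TCP) lies between the finger pads; the fingertips stand 17 mm ahead of it and the grasp point (between the pads) lies 2 mm behind it; z points along the fingers, y is the direction in which the jaws open and shut (so a half turn about z gives the same grasp; the last joint's range is limited). The gripper opens to 92 mm and grips with 3 to 60 N. Pads are 19 mm wide; open, the fingers measure 130 mm over their backs; the gripper's body (75 mm by 190 mm) begins 47 mm behind the grasp point.
Start: joints at [-1.47, 0.342, 1.524, -0, 1.275, -0.146], TCP at [128.28, -509.105, 243.741] pointing down, gripper open.
Joint ranges: [-2.53, 2.53], [-0.77, 2.02], [0.04, 2.7], [-1, 4.14], [0.28, 2.66], [-3.11, 3.11]. Speed limits (rad/s): [2.57, 2.57, 3.14, 3.14, 3.14, 3.14].

INTERFACE

Orientations are given as [roll, pitch, yaw] about the fixed x, y, z axes, in that order (R = Rz(yaw) Ry(pitch) Rx(roll)).
In Python, from plant import get_obs, capture, get_calibration, close_job gives the robot as it stands.
- The arm moves only by the tool carry_out, never from a script. Its argument "moves" is one flat list of numbers, 7 for each row, row after row: the shift along the tool's x, y, z normalised to -1 to 1, where 1 is 40 cm, then the turn, a rotation vector about the tool's x, y, z normalised to -1 to 1, where 1 is 30 degrees, then the opening, from 0 (shut) to 1 (fully open). A call has exactly 8 rows; each row is the pose to reach, as a shift and turn from the pose measured when the call began, along the tool's axes at that moment; what a row does not reach only later rows make up. A row lasts 1/10 s, in which the tool goes at most 50 mm and 8.59 degrees, less where a joint would pass 70% of its speed; a pose out of reach is approached as far as the arm can. A call with a number of a shift or a turn outside -1 to 1 is refused whole. A call with a gripper value outside its range is refused whole. The fingers move at their own pace and stop on an object; the grip force is fixed at half the most. Time passes only in rows, so rows that repeat a pose let the fingers close, or fill a call up. It gives the time, the measured TCP pose, the force and the opening at its end, in the units of the state.
- get_obs(): the state, without advancing time (a new reading comes with each control period).
- capture(name): name is "scene" or "side" or "wrist"; returns the picture (400x640x3 uint8, red, green, blue); there is no depth.
- get_calibration(name): a dict with "vfov" (degrees; the focal length in pixels is half the picture's height over the tangent of half this angle, whatever the lens; pixels are square), "cx", "cy" (the principal point, pixels), "cam_to_world" (4x4, takes a point from camera to world coordinates). Camera axes: x right, y up, looking along -z (the intrinsics and any distortion apply to the point x, -y, -z); pixel columns grow to the right and rows downward; lengths in mm; the calibration is good to about 2 mm. A picture is of the moment at which its call begins: read the wrist's pose just before it. get_calibration takes no time and is no camera call; for the wrist camera it gives the pose at the moment of the call.
- close_job(): hands the job in, once; it reports no verdict.
The state is a dict: "time": time; "joint_positions": joint angles; "dq": joint speeds; "tau": joint torques, N m; "tool_pos": TCP position; "tcp_rot": TCP orientation; "contact_force": force on the tool from outside, world axes, zero at the start; "moment": the same for the moment, N m; "grip_width": finger opening in mm.
Only numpy, scipy, OpenCV 4.12 (cv2) and the standard library are available. Lean on these libraries where they do the work, as an engineer would, in place of code of your own. Each camera call takes 0.05 s, during which the arm holds its last target.

TASK

The long pipette-tip box stands on the roller lane under the spotter's black gantry. Reach in under the gantry, roll the box gently along the rollers, without lifting it, until it is home against the end stop, then lift it off and set it down gently, upright and flat in the pocket of the empty black tray. Let go of it there, and leave everything else on the bench where it stands.

Things in the scene. Friction and masses are not known exactly. Their poses are not given: they have to be found in the camera images.
- tipbox_c (a point): Centre (half-way up) of the long tip box to be moved: a loose, closed, rigid box 58 (its x) x 118 (its y) x 66 mm high, orange below, white rack of tips on top, about 0.25 kg. z up; its long y axis starts along the lane's y. On the rollers its centre is 88 mm above the bench. It starts under the gantry, its rear (-y) end 40 to 100 mm from the end of the rollers.
- lane: Fixed roller lane; origin on the bench under its middle, z up, y = the way to roll the box, towards the stop. Free grey rollers across it, tops 55 mm above the bench, from y = -219 to +167 mm; the box rolls with under 1 N. Side rails: inner faces 34, outer 42 mm off the centre line (feet 56 mm), tops 62 mm above the bench, y = -230 to +190. Rear end (-y) open. Its -x side faces the robot.
- beam_c (a point): Centre of the black gantry beam fixed over the lane's load end: 32 (x) x 250 (y) x 45 mm, lane axes, underside 155 mm above the bench; lane x -16 to +16, y -225 to +25 mm. A carriage on it reaches up to 234 mm, a motor stub 40 mm past its -y end. Arms join it to two posts on the far side: lane x 53 to 71 mm, y = -200 and 0. It blocks a gripper that points straight down; from the -x side, leaning about 35 degrees, one reaches under it.
- stop: Fixed steel end stop plate of the lane, 84 mm wide, upper edge 85 mm above the bench (axes as the lane's); its origin lies at bench height under the middle of its face, at lane (0, +170 mm). When the box is home its end touches this face and its centre is at lane y = +111 mm, clear of the gantry.
- tray_in (a point): Centre of the pocket floor of the fixed, empty black tray, 12 mm above the bench; x and y axes along the pocket's short and long sides, z up. The pocket is 66 (x) x 126 mm (y); its rim is 14 mm higher than its floor; the tray is 86 x 146 mm outside. Set down, the box has its centre 33 mm above this point and its long side along the pocket's long side, either way round.
- tubeblock: Bystander: fixed aluminium tube block 86 (x) x 146 (y) x 36 mm with capped white tubes up to 48 mm; origin under its centre. It and the tray may change places.
- bottle: Bystander: loose amber bottle, 64 mm diameter, 145 mm high; origin at the centre of its underside.
- vial: Bystander: loose white jar, 34 mm diameter, 52 mm high; origin under its centre.
- vial2: Bystander: a second, equal white jar.
- squarebox: Bystander: loose square tip box 88 x 88 x 66 mm, not the one to move; origin under its centre.
- dish: Bystander: loose flat dish, 93 mm diameter, 14 mm high; origin under its centre.
- beaker: Bystander: loose glass beaker, 76 mm diameter, 95 mm high; origin under its centre.
There are look-alikes about, which are no part of the job. What is shaped like the part that bears tipbox_c but blue is not meant. There is more than one size of the part that bears tray_in; the job needs the smaller.

How it is judged (in metres and radians):
On the way, in this order (a step that is already met when the one before it is completed fails the run):
1. the tip box stands on the rollers, home against the end stop (within 6 mm) (y of tipbox_c in the frame of lane between 0.105 and 0.12 m and z of tipbox_c in the frame of lane between 0.083 and 0.092 m and x of tipbox_c in the frame of lane between -0.02 and 0.02 m), for 0.2 s.
2. the tip box has been lifted clear of the lane (its centre more than 40 mm above where it rolled) (z of tipbox_c in the frame of lane above 0.128 m), for 0.1 s.
At the end, for the whole second after the job is handed in: The tip box stands upright (within 0.05 rad) and flat on the floor of the black tray's pocket (centre 28 to 36.5 mm above the floor and within 9 mm of the pocket's centre, long side along the pocket within 0.15 rad), at rest (horizontal distance between tipbox_c and tray_in below 0.009 m and z of tipbox_c in the frame of tray_in between 0.028 and 0.0365 m and angle between tipbox_c's own z axis and vertical below 0.05 rad and angle between the y axis of tipbox_c and the y axis of tray_in, either way round below 0.15 rad and linear speed of tipbox below 0.02 m/s); the robot touches nothing.
It fails at once if the tip box lifted more than 15 mm off the rollers below the gantry or on the lane before the stop (centre short of lane y = 80 mm) (y of tipbox_c in the frame of lane between -0.25 and 0.08 m and x of tipbox_c in the frame of lane between -0.07 and 0.07 m and z of tipbox_c in the frame of lane between 0.103 and 0.155 m).
It fails at once if the tip box flung along the rollers (faster than 0.35 m/s) (y of tipbox_c in the frame of lane between -0.25 and 0.125 m and x of tipbox_c in the frame of lane between -0.05 and 0.05 m and z of tipbox_c in the frame of lane below 0.096 m and linear speed of tipbox above 0.35 m/s).
It fails at once if the tip box dropped into the tray (let go more than 12 mm above the pocket's floor) (horizontal distance between tipbox_c and tray_in below 0.06 m and z of tipbox_c in the frame of tray_in above 0.045 m and contact force between the fingers and tipbox below 0.1 N).
It fails at once if a bystander moved more than 20 mm (distance of any of bottle, vial, vial2, squarebox, dish, beaker from where it was at the start of the episode above 0.02 m).
It also fails if it takes over 59 s, if anything falls off the work surface, if the arm or the gripper's body presses on something with over 40 N, if the wrist force passes 120 N, or if a joint passes its speed limit or range.

## Working session

There is one attempt and no reset: what is moved stays moved. The work goes in short steps, Python scripts to look and compute and a tool call to move; the robot and the scene stay as the last step left them, time stands still between calls to the robot, and variables do not carry over. Pictures are saved under pics/ and viewed, and the job is handed in when it is done.

Besides the shell and the picture viewer there is one more tool, called as name(argument=value, ...) on one line, values as JSON. carry_out: Moves the arm, as the interface text tells. Scaled input: -1 to 1 covers 40 cm each way for a shift and 30 degrees each way for a turn. Its arguments: {"type":"object","properties":{"moves":{"type":"array","items":{"type":"number"}}},"required":["moves"]}

```bash
ls; mkdir -p pics
python3 - <<'E'
from plant import *
import cv2,json
print(get_obs())
for n in("scene","side","wrist"):
    c=get_calibration(n);print(n,c)
    im=capture(n);cv2.imwrite(f"pics/{n}0.png",im[:,:,::-1])
E
```

```text
pics
{'time': 0.0, 'joint_positions': array([-1.47000585e+00,  3.42738071e-01,  1.52499438e+00, -2.08588145e-05,
        1.27539337e+00, -1.46023943e-01]), 'dq': array([-0.00049571, -0.00173446,  0.00032198,  0.00048247, -0.00070529,
        0.00104648]), 'tau': array([-7.35075378e-05, -4.31246281e+01, -2.44226897e+01,  7.17032701e-02,
        5.58798818e-02, -1.08195322e-04]), 'tool_pos': array([ 128.2318246 , -508.71690166,  243.04487508]), 'tcp_rot': array([-3.14007290e+00, -2.03350871e-04,  2.46820349e-01]), 'contact_force': array([ 0.52383851,  0.10087623, -0.54395098]), 'moment': array([-0.01556623, -0.01025807,  0.03107647]), 'grip_width': 92.36272279504342}
scene {'vfov': 51.94186747616928, 'cx': 324.5136655667509, 'cy': 211.71684517292562, 'cam_to_world': array([[-5.23814957e-01, -6.40673155e-01,  5.61387388e-01,
         1.09786375e+03],
       [ 8.51778655e-01, -3.86561960e-01,  3.53614160e-01,
         4.28447831e+02],
       [-9.54009035e-03,  6.63406180e-01,  7.48198654e-01,
         9.18810107e+02],
       [ 0.00000000e+00,  0.00000000e+00,  0.00000000e+00,
         1.
[... 201 characters left out ...]
       [-1.15189811e-01, -5.24321518e-01,  8.43693222e-01,
         1.11439920e+03],
       [-9.96084985e-03,  8.49913888e-01,  5.26827453e-01,
         7.88818399e+02],
       [ 0.00000000e+00,  0.00000000e+00,  0.00000000e+00,
         1.00000000e+00]])}
wrist {'vfov': 69.77045723793032, 'cx': 322.87780942712055, 'cy': 201.49450028975986, 'cam_to_world': array([[ 2.44327367e-01,  9.22405921e-01,  2.99117795e-01,
         2.10372717e+02],
       [-9.69692156e-01,  2.32769700e-01,  7.42656660e-02,
        -4.89329029e+02],
       [-1.12246917e-03, -3.08197314e-01,  9.51321794e-01,
         3.84034191e+02],
       [ 0.00000000e+00,  0.00000000e+00,  0.00000000e+00,
         1.00000000e+00]])}
```

View pics/scene0.png

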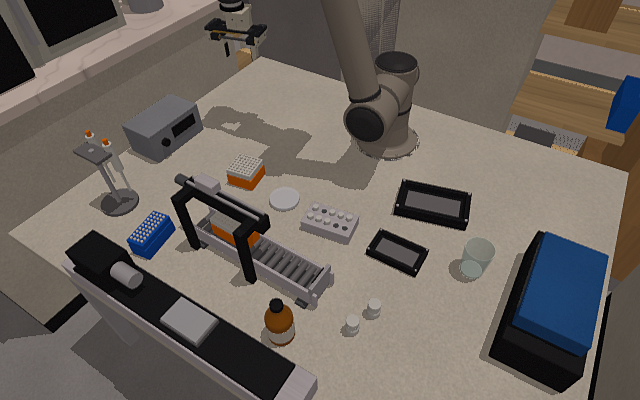

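View pics/side0.png

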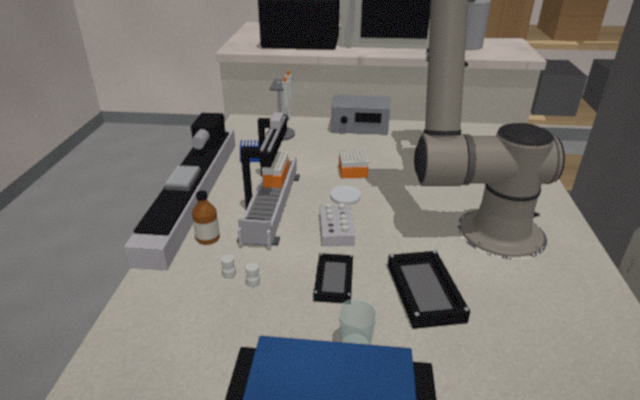

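View pics/wrist0.png

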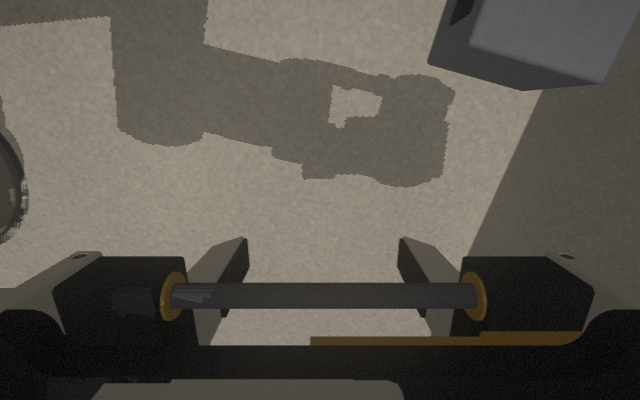

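The scene view shows the orange tip box under the gantry (~232,232), its blue look-alike (150,233), a square orange box (246,171), the small tray (397,252) and a larger tray (433,203). I'll enlarge to confirm and measure.

```bash
cat > h.py <<'E'
import numpy as np,cv2
from plant import *
def ray(n,u,v,c=None):
    c=c or get_calibration(n);f=200/np.tan(np.radians(c['vfov'])/2)
    d=np.array([(u-c['cx'])/f,-(v-c['cy'])/f,-1.]);M=c['cam_to_world'];return M[:3,3],M[:3,:3]@d
def onz(n,u,v,z,c=None):
    o,d=ray(n,u,v,c);return o+d*(z-o[2])/d[2]
def proj(n,P,c=None):
    c=c or get_calibration(n);f=200/np.tan(np.radians(c['vfov'])/2)
    M=c['cam_to_world'];p=M[:3,:3].T@(np.array(P)-M[:3,3]);return np.array([c['cx']+f*p[0]/-p[2],c['cy']-f*p[1]/-p[2]])
def tri(a,b):
    (o1,d1),(o2,d2)=ray(*a),ray(*b);A=np.stack([d1,-d2],1);s=np.linalg.lstsq(A,o2-o1,rcond=None)[0]
    p,q=o1+s[0]*d1,o2+s[1]*d2;return (p+q)/2,np.linalg.norm(p-q)
E
python3 - <<'E'
import cv2
a=cv2.imread('pics/scene0.png');cv2.imwrite('pics/sc_a.png',cv2.resize(a[160:320,160:360],None,fx=4,fy=4,interpolation=2)[:600])
cv2.imwrite('pics/sc_b.png',cv2.resize(a[170:290,340:480],None,fx=5,fy=5,interpolation=2))
b=cv2.imread('pics/side0.png');cv2.imwrite('pics/si_a.png',cv2.resize(b[110:260,220:370],None,fx=4,fy=4,interpolation=2))
cv2.imwrite('pics/si_b.png',cv2.resize(b[235:335,300:480],None,fx=4,fy=4,interpolation=2))
E
```

```text
(no output)
```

View pics/sc_a.png

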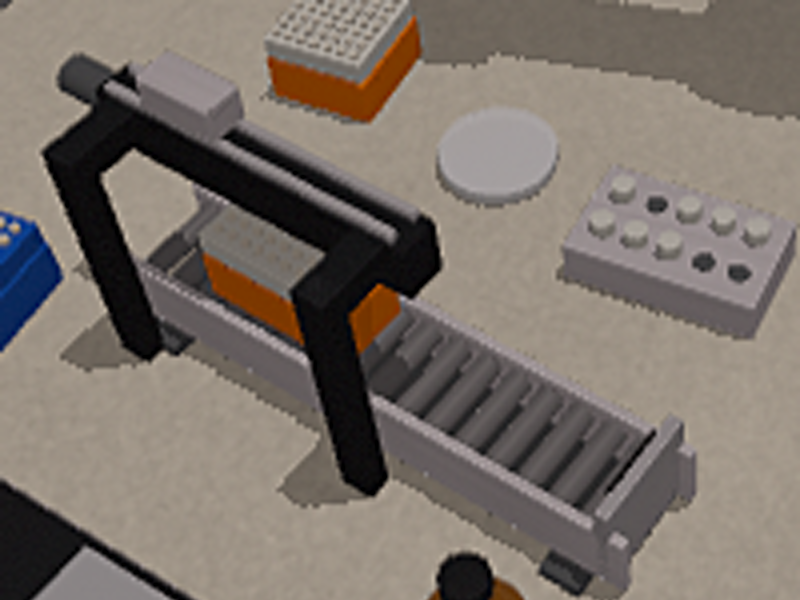

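View pics/sc_b.png

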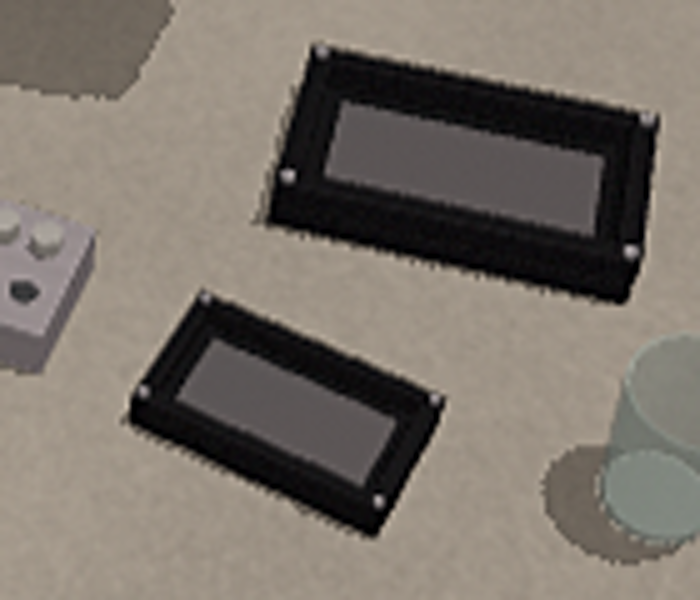

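View pics/si_a.png

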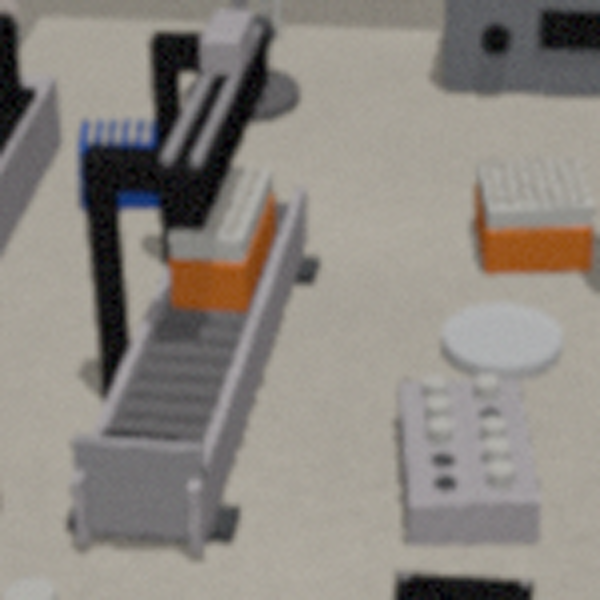

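View pics/si_b.png

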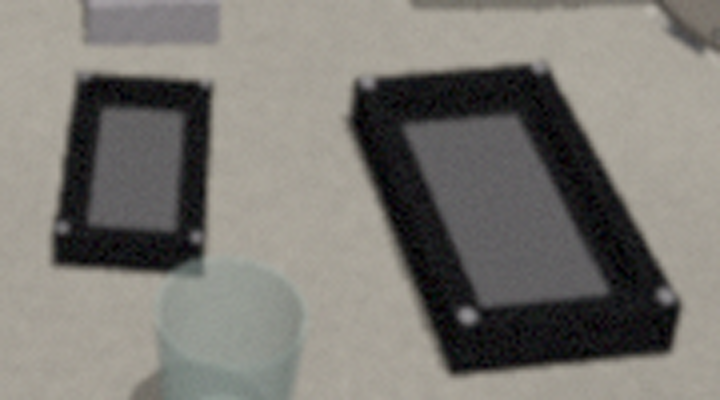

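The crops confirm it: tipbox = long orange box under the beam (not blue, not square). Small tray is the one at scene (397,252), clearly smaller than the one at (433,203).

Run:
```python
from h import *
np.set_printoptions(precision=1,suppress=True)
S=lambda x,y,k,ox,oy:((x+.5)/k-.5+ox,(y+.5)/k-.5+oy)
a=[(205,298),(436,399),(378,500),(144,391)];b=[(83,76),(205,86),(196,237),(62,228)]
A=[onz('scene',*S(*p,5,340,170),26) for p in a];B=[onz('side',*S(*p,4,300,235),26) for p in b]
for n,P in(('scene',A),('side',B)):
    print(n,np.array(P)); print('mean',np.mean(P,0),[np.linalg.norm(P[i]-P[(i+1)%4]) for i in range(4)])
print('big',[onz('scene',*S(*p,5,340,170),26) for p in [(320,51),(648,118),(631,250),(288,176)]])
# stop plate top edge
for n,P in (('scene',[(680,420),(600,520)]),('side',[(78,437),(210,443)])):
    k,ox,oy=(4,160,160) if n=='scene' else (4,220,110)
    print(n,'stop',[onz(n,*S(*p,k,ox,oy),85) for p in P])
print('side rail near/far top',[onz('side',*S(*p,4,220,110),62) for p in[(213,440),(302,195)]])
# scene rail tops: near robot rail outer
print('scene rails top',[onz('scene',*S(*p,4,160,160),62) for p in[(143,262),(600,520),(655,425),(405,297)]])
# box orange front-end bottom/top corners in side; orange/white edge? end corners at top 121
print('side box top end',[onz('side',*S(*p,4,220,110),121) for p in[(168,232),(246,238),(272,175)]])
print('bench: side stop lower',)
```

```text
scene [[402.6 175.   26. ]
 [401.3 311.9  26. ]
 [477.  311.   26. ]
 [477.5 175.7  26. ]]
mean [439.6 243.4  26. ] [np.float64(136.91191544328785), np.float64(75.73078096185789), np.float64(135.31557450926368), np.float64(74.9310170041387)]
side [[478.2 174.6  26. ]
 [402.2 176.5  26. ]
 [402.  309.9  26. ]
 [477.4 310.6  26. ]]
mean [440.  242.9  26. ] [np.float64(76.01595765949617), np.float64(133.3513198661141), np.float64(75.43379580328555), np.float64(136.00886159675585)]
big [array([187.6, 147.8,  26. ]), array([139.2, 340.7,  26. ]), array([245.8, 366.4,  26. ]), array([294.2, 175.4,  26. ])]
scene stop [array([612.5, 135.2,  85. ]), array([696.3, 131.5,  85. ])]
side stop [array([691.2, 129.1,  85. ]), array([606. , 127.1,  85. ])]
side rail near/far top [array([611.6,  91.2,  62. ]), array([ 600.8, -257.2,   62. ])]
scene rails top [array([ 678.1, -251.9,   62. ]), array([685.2, 123.3,  62. ]), array([610.4, 115.7,  62. ]), array([609.9, -80.4,  62. ])]
side box top end [array([672.2, -79.9, 121. ]), array([614.8, -76.6, 121. ]), array([ 611.1, -176. ,  121. ])]
bench: side stop lower
```

```bash
python3 - <<'E'
from h import *
np.set_printoptions(precision=1,suppress=True)
def t(n,a,b):print(n,*tri(('scene',)+a,('side',)+b))
t('beaker rim c',(479,247),(357,317));t('bottle cap',(277,304),(202,195));t('instrument topR',(202,121),(334,99))
print('dish',onz('scene',284,198,14),'sq',onz('scene',246,166,66),'vials',onz('scene',352,318,52),onz('scene',374,303,52))
print('stand',onz('scene',120,200,10),'blk corner',onz('scene',358,226,36),onz('side',340,240,36),'blue',onz('scene',150,222,66))
t('stand top',(88,133),(287,75))
# beam ends: near(+y) end bottom robot-side corner; stub
t('stubend',(176,180),(280,118))
S=lambda x,y,k,ox,oy:((x+.5)/k-.5+ox,(y+.5)/k-.5+oy)
t('carriage corner',S(242,98,4,160,160),S(245,60,4,220,110))
E
python3 - <<'E'
import cv2
a=cv2.imread('pics/scene0.png');cv2.imwrite('pics/sc_c.png',cv2.resize(a[190:310,180:340],None,fx=5,fy=5,interpolation=2))
E
```

```text
beaker rim c [379.3 431.1  86.7] 9.380120363746357
bottle cap [787.6 110.8 139.6] 0.0975932758003423
instrument topR [ 481.9 -354.   236.5] 11.42418125256366
dish [ 435.1 -133.8   14. ] sq [ 422.5 -281.1   66. ] vials [692.4 243.4  52. ] [631.9 269.   52. ]
stand [ 698.  -561.1   10. ] blk corner [432.6 118.9  36. ] [432.3 127.   36. ] blue [ 736.1 -362.9   66. ]
stand top [ 672.2 -596.2  228.7] 6.512252383173686
stubend [ 652.2 -303.9  182.3] 3.7639382629238303
carriage corner [ 626.7 -167.5  218.2] 0.49074280600218156
```

View pics/sc_c.png

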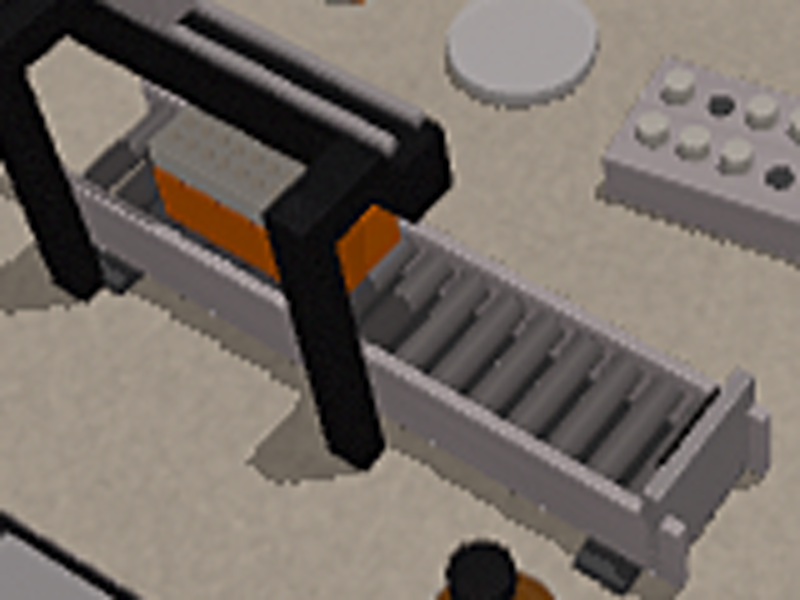

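Run:
```python
from h import *
np.set_printoptions(precision=1,suppress=True)
S=lambda x,y,k,ox,oy:((x+.5)/k-.5+ox,(y+.5)/k-.5+oy)
for nm,P,z in (('far rail',[(85,185),(370,352),(640,503)],62),('robot rail',[(405,230),(560,310),(715,388)],62),('stop face top',[(738,373),(652,492)],85),('box top far rear,front(at leg),',[(152,150),(300,158)],121),('box orange end robot side top',[(402,228)],95),('rear end box top corner',[(152,150),(178,112)],121)):
    print(nm,[onz('scene',*S(*p,5,180,190),z) for p in P])
S2=lambda p:S(*p,4,220,110)
for nm,P,z in(('stop',[(78,437),(212,445)],85),('robot rail',[(213,425),(250,320),(297,195)],62),('far rail',[(105,430),(150,320)],62)):
    print('side',nm,[onz('side',*S2(p),z) for p in P])
```

```text
far rail [array([ 680.2, -245.4,   62. ]), array([686.8, -44.6,  62. ]), array([689., 120.,  62.])]
robot rail [array([615. , -77.5,  62. ]), array([615.4,  22.8,  62. ]), array([614.8, 116.2,  62. ])]
stop face top [array([614.5, 129.5,  85. ]), array([692.2, 129.9,  85. ])]
box top far rear,front(at leg), [array([ 673.9, -185.7,  121. ]), array([ 638.7, -117.2,  121. ])]
box orange end robot side top [array([633.3, -60.1,  95. ])]
rear end box top corner [array([ 673.9, -185.7,  121. ]), array([ 647.2, -191.9,  121. ])]
side stop [array([691.2, 129.1,  85. ]), array([604.4, 129.1,  85. ])]
side robot rail [array([614.7,  74.1,  62. ]), array([611.6, -61. ,  62. ]), array([ 604.8, -256.9,   62. ])]
side far rail [array([685. ,  87.1,  62. ]), array([683.8, -53.8,  62. ])]
```

```bash
cat >> h.py <<'E'
from scipy.spatial.transform import Rotation as Ro
LY=-0.025; LO=np.array([649.,-41.,0])
def Rl(lean,yaw=LY):  # leaning: tool z=(sin,0,-cos) ; yaw about world z
    return Ro.from_euler('z',yaw)*Ro.from_euler('y',-np.radians(lean))*Ro.from_euler('x',np.pi)
def mv(pos,R,o=None):
    o=o or get_obs();C=Ro.from_euler('xyz',o['tcp_rot'])
    d=C.inv().apply(np.array(pos)-o['tool_pos'])/400;r=np.degrees((C.inv()*R).as_rotvec())/30
    print('move',np.round(d,4),np.round(r,4),'dist',np.linalg.norm(d)*400,'deg',np.linalg.norm(r)*30)
def st():
    o=get_obs();print('t',round(o['time'],2),'pos',o['tool_pos'].round(1),'rpy',o['tcp_rot'].round(3),'q',o['joint_positions'].round(2),'F',o['contact_force'].round(1),'w',round(o['grip_width'],1))
E
python3 - <<'E'
from h import *
print(Rl(45).as_matrix().round(2)); mv([300,-380,400],Rl(0))
E
```

```text
[[ 0.71 -0.02  0.71]
 [-0.02 -1.   -0.02]
 [ 0.71  0.   -0.71]]
move [ 0.4951 -0.2078 -0.3916] [-0.0022  0.      0.5191] dist 265.85003746910024 deg 15.573355604416353
```

carry_out(moves=[0.1,-0.04,-0.1,0,0,0.1,0,0.2,-0.08,-0.2,0,0,0.2,0,0.3,-0.12,-0.3,0,0,0.3,0,0.4,-0.16,-0.39,0,0,0.4,0,0.5,-0.2,-0.39,0,0,0.52,0,0.5,-0.2,-0.39,0,0,0.52,0,0.5,-0.2,-0.39,0,0,0.52,0,0.5,-0.2,-0.39,0,0,0.52,0])

```text
time: 0.95
tool_pos: [302.5, -382.5, 398.8]
tcp_rot: [-3.14, 0.001, -0.024]
contact_force: [-0.6, -0.3, -0.8]
grip_width: 32.4
```

Run:
```python
from h import *
st(); mv([490,-230,330],Rl(25))
```

```text
t 0.95 pos [ 302.5 -382.5  398.8] rpy [-3.14e+00  1.00e-03 -2.40e-02] q [-1.06  0.2   1.3  -0.    1.64  0.54] F [-0.6 -0.3 -0.8] w 32.4
move [ 0.4595 -0.3923  0.1722] [-3.100e-03  8.353e-01  6.000e-04] dist 251.31760665633968 deg 25.05919516694674
```

carry_out(moves=[0.09,-0.08,0.03,0,0.16,0,0,0.18,-0.16,0.06,0,0.32,0,0,0.27,-0.24,0.1,0,0.48,0,0,0.36,-0.32,0.14,0,0.64,0,0,0.46,-0.39,0.17,0,0.84,0,0,0.46,-0.39,0.17,0,0.84,0,0,0.46,-0.39,0.17,0,0.84,0,0,0.46,-0.39,0.17,0,0.84,0,0])

```text
time: 1.75
tool_pos: [489.5, -232.5, 331.0]
tcp_rot: [-3.141, -0.438, -0.026]
contact_force: [-0.3, 0.8, 0.4]
grip_width: 0.2
```

Run:
```python
from h import *
st(); cv2.imwrite('pics/w1.png',capture('wrist')[:,:,::-1]);mv([505,-228,212],Rl(45))
```

```text
t 1.75 pos [ 489.5 -232.5  331. ] rpy [-3.141 -0.438 -0.026] q [-0.74  0.12  1.66  0.33  1.05  0.73] F [-0.3  0.8  0.4] w 0.2
move [-0.0921 -0.0124  0.2861] [ 6.000e-04  6.625e-01 -2.500e-03] dist 120.30922909343953 deg 19.874289507272998
```

View pics/w1.png

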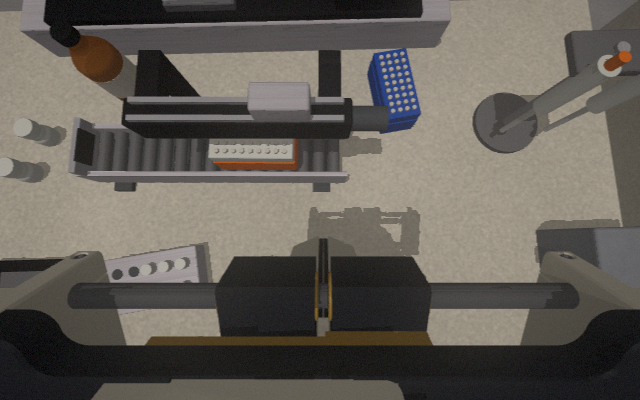

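Wrist view: box white top at (210–298, 140–167), robot-side rail top at row ~176 from (88) to (348), stop plate at (~90,150). Refine the lane from it.

Run:
```python
from h import *
np.set_printoptions(precision=1,suppress=True)
a=cv2.imread('pics/w1.png');cv2.imwrite('pics/w1c.png',cv2.resize(a[110:200,60:360],None,fx=2.6,fy=2.6,interpolation=2))
for u,v,z in[(90,176,62),(220,175.5,62),(347,176,62),(211,161,121),(297,163,121),(298,140,121),(93,125,85),(91,172,85)]: print(u,v,z,onz('wrist',u,v,z))
```

```text
90 176 62 [609.7 121.5  62. ]
220 175.5 62 [605.2 -78.3  62. ]
347 176 62 [ 599.3 -273.4   62. ]
211 161 121 [611.8 -87.1 121. ]
297 163 121 [ 606.1 -202.   121. ]
298 140 121 [ 637.9 -203.8  121. ]
93 125 85 [681.7 103.9  85. ]
91 172 85 [610.1 101.6  85. ]
```

View pics/w1c.png

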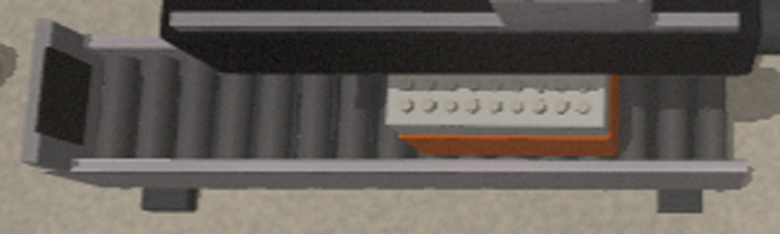

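```bash
sed -i 's/^LY=.*/LY=-0.022; LO=np.array([647.2,-41.,0])/' h.py
python3 - <<'E'
from h import *
mv([510,-233,205],Rl(45))
E
```

```text
move [-8.790e-02 -2.000e-04  3.073e-01] [ 0.0039  0.6625 -0.0072] dist 127.8678806079882 deg 19.87558471083438
```

carry_out(moves=[-0.02,0,0.07,0,0.15,0,0,-0.04,0,0.14,0,0.3,0,0,-0.06,0,0.21,0,0.45,0,0,-0.088,0,0.28,0,0.6,0,0,-0.088,0,0.307,0.004,0.66,-0.007,0,-0.088,0,0.307,0.004,0.66,-0.007,0,-0.088,0,0.307,0.004,0.66,-0.007,0,-0.088,0,0.307,0.004,0.66,-0.007,0])

```text
time: 2.6
tool_pos: [510.0, -234.3, 205.7]
tcp_rot: [3.14, -0.785, -0.022]
contact_force: [-0.4, -0.2, 0.4]
grip_width: 0.4
```

Run:
```python
from h import *
st(); cv2.imwrite('pics/w2.png',capture('wrist')[:,:,::-1]);cv2.imwrite('pics/s2.png',capture('scene')[100:320,120:400,::-1].repeat(2,0).repeat(2,1));mv([623,-233,92],Rl(45))
```

```text
t 2.6 pos [ 510.  -234.3  205.7] rpy [ 3.14  -0.785 -0.022] q [-0.86  0.25  2.08  1.23  0.59 -0.26] F [-0.4 -0.2  0.4] w 0.4
move [-0.0025 -0.0091  0.401 ] [0.0025 0.0003 0.0018] dist 160.4634183315796 deg 0.09282184180250973
```

View pics/w2.png

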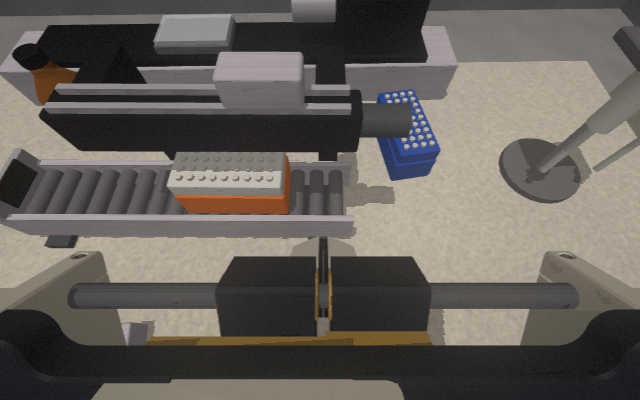

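View pics/s2.png

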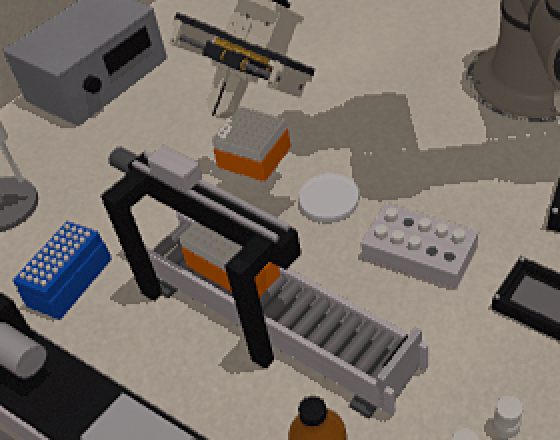

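Run:
```python
from h import *
o=get_obs();C=Ro.from_euler('xyz',o['tcp_rot'])
for z in(17,0,-20,-49,-80,-110):
  for y in (0,-19,-30):
    print(z,y,proj('wrist',o['tool_pos']+C.apply([0,y,z])).round(0))
print([onz('wrist',*p) for p in[(290,180,121),(172,190,121),(290,158,121)]])
a=cv2.imread('pics/w2.png');cv2.imwrite('pics/w2c.png',cv2.resize(a[140:360,180:460],None,fx=2.7,fy=2.7,interpolation=2))
```

```text
17 0 [321. 253.]
17 -19 [290. 253.]
17 -30 [272. 253.]
0 0 [321. 268.]
0 -19 [287. 268.]
0 -30 [267. 268.]
-20 0 [321. 290.]
-20 -19 [282. 290.]
-20 -30 [260. 290.]
-49 0 [321. 334.]
-49 -19 [272. 334.]
-49 -30 [244. 334.]
-80 0 [320. 413.]
-80 -19 [255. 413.]
-80 -30 [217. 413.]
-110 0 [318. 571.]
-110 -19 [219. 571.]
-110 -30 [162. 571.]
[array([ 619.85170863, -204.78188991,  121.        ]), array([610.8971825 , -90.14003937, 121.        ]), array([ 646.47460681, -203.98755034,  121.        ])]
```

View pics/w2c.png

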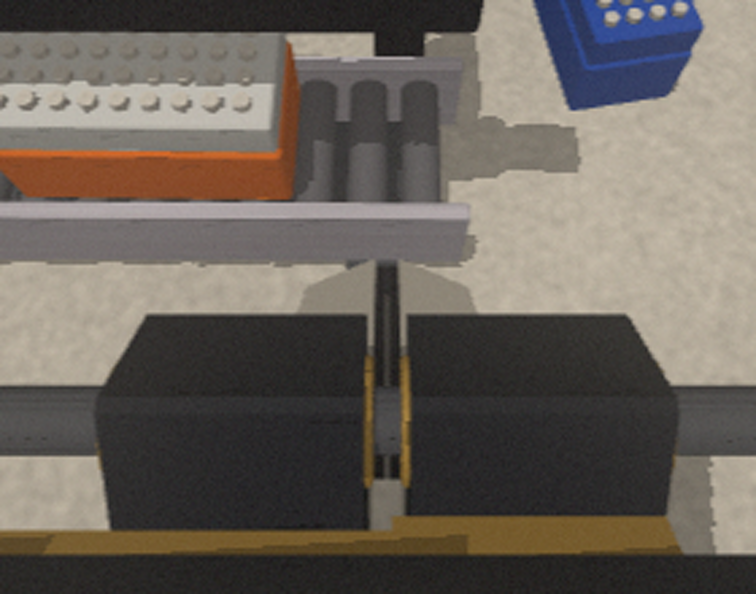

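carry_out(moves=[0,0,0.05,0,0,0,0,0,0,0.1,0,0,0,0,0,0,0.15,0,0,0,0,0,0,0.2,0,0,0,0,0,0,0.25,0,0,0,0,0,0,0.28,0,0,0,0,0,0,0.28,0,0,0,0,0,0,0.28,0,0,0,0])

```text
time: 3.5
tool_pos: [589.6, -235.8, 127.5]
tcp_rot: [3.139, -0.786, -0.02]
contact_force: [0.5, -0.8, -0.1]
grip_width: 0.2
```

Run:
```python
from h import *
st(); cv2.imwrite('pics/w3.png',capture('wrist')[:,:,::-1]);
s=capture('side')[90:240,210:390,::-1];cv2.imwrite('pics/s3.png',cv2.resize(s,None,fx=4,fy=4));mv([624,-233,90],Rl(45))
```

```text
t 3.5 pos [ 589.6 -235.8  127.5] rpy [ 3.139 -0.786 -0.02 ] q [-0.72  0.49  1.99  1.56  0.47 -0.53] F [ 0.5 -0.8 -0.1] w 0.2
move [-0.006  -0.0098  0.1281] [ 0.0036 -0.0017  0.003 ] dist 51.458248727590686 deg 0.14878256085272146
```

View pics/w3.png

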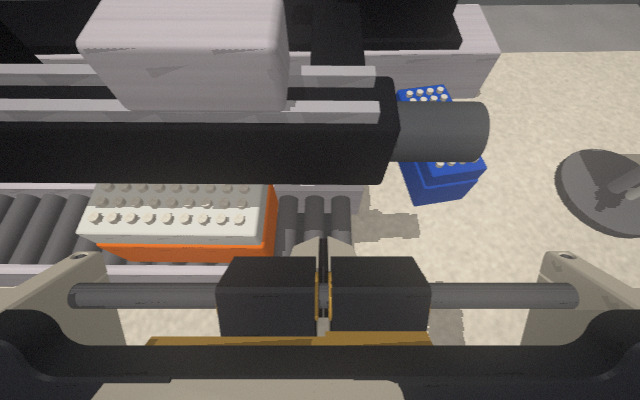

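View pics/s3.png

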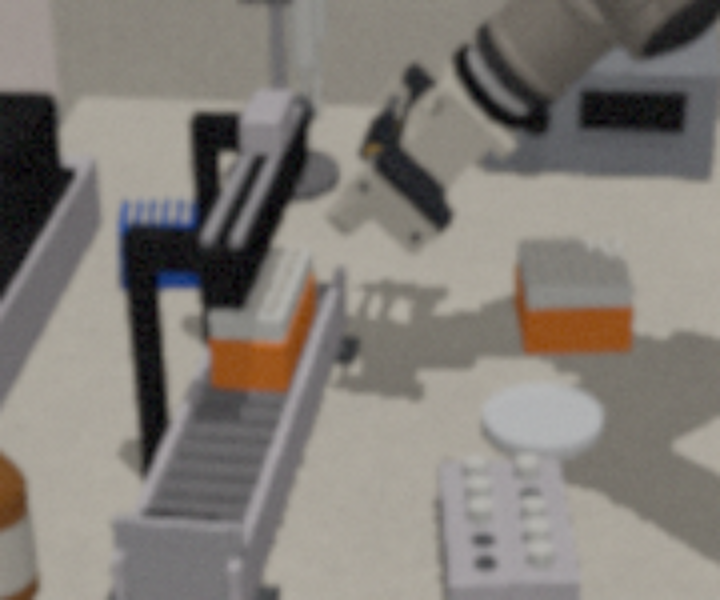

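carry_out(moves=[0,0,0.03,0,0,0,0,0,-0.005,0.06,0,0,0,0,0,-0.008,0.09,0,0,0,0,-0.003,-0.008,0.11,0,0,0,0,-0.006,-0.008,0.128,0,0,0,0,-0.006,-0.008,0.128,0,0,0,0,-0.006,-0.008,0.128,0,0,0,0,-0.006,-0.008,0.128,0,0,0,0])

```text
time: 4.4
tool_pos: [623.8, -233.9, 90.4]
tcp_rot: [3.138, -0.787, -0.02]
contact_force: [0.1, -0.7, -0.5]
grip_width: 0.2
```

Run:
```python
from h import *
st(); cv2.imwrite('pics/w4.png',capture('wrist')[:,:,::-1]);
s=capture('side')[90:240,210:390,::-1];cv2.imwrite('pics/s4.png',cv2.resize(s,None,fx=4,fy=4))
```

```text
t 4.4 pos [ 623.8 -233.9   90.4] rpy [ 3.138 -0.787 -0.02 ] q [-0.67  0.6   1.94  1.71  0.44 -0.65] F [ 0.1 -0.7 -0.5] w 0.2
```

View pics/w4.png

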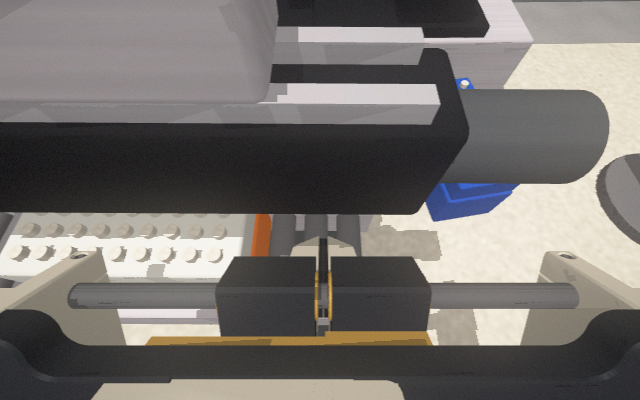

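View pics/s4.png

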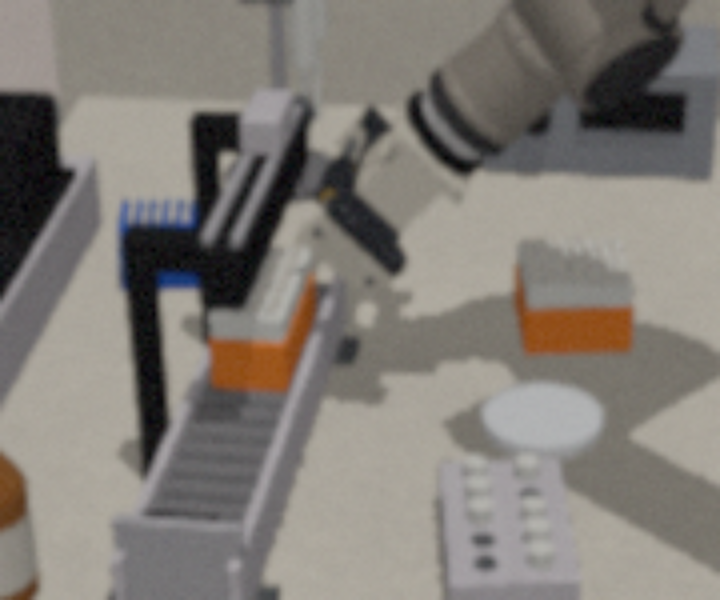

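carry_out(moves=[0,-0.02,0,0,0,0,0,0,-0.04,0,0,0,0,0,0,-0.06,0,0,0,0,0,0,-0.08,0,0,0,0,0,0,-0.1,0,0,0,0,0,0,-0.12,0,0,0,0,0,0,-0.14,0,0,0,0,0,0,-0.16,0,0,0,0,0])

```text
time: 5.3
tool_pos: [625.3, -169.0, 90.3]
tcp_rot: [3.138, -0.787, -0.019]
contact_force: [0.1, -0.5, 0.4]
grip_width: 0.4
```

Run:
```python
from h import *
st(); cv2.imwrite('pics/w5.png',capture('wrist')[:,:,::-1]);
s=capture('side')[90:240,210:390,::-1];cv2.imwrite('pics/s5.png',cv2.resize(s,None,fx=4,fy=4))
```

```text
t 5.3 pos [ 625.3 -169.    90.3] rpy [ 3.138 -0.787 -0.019] q [-0.55  0.57  2.01  1.95  0.39 -0.8 ] F [ 0.1 -0.5  0.4] w 0.4
```

View pics/w5.png

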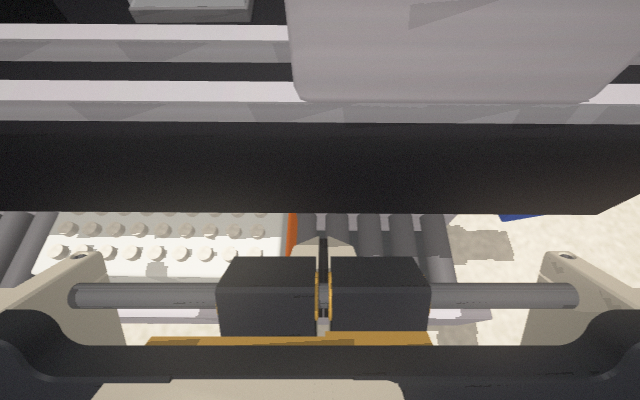

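View pics/s5.png

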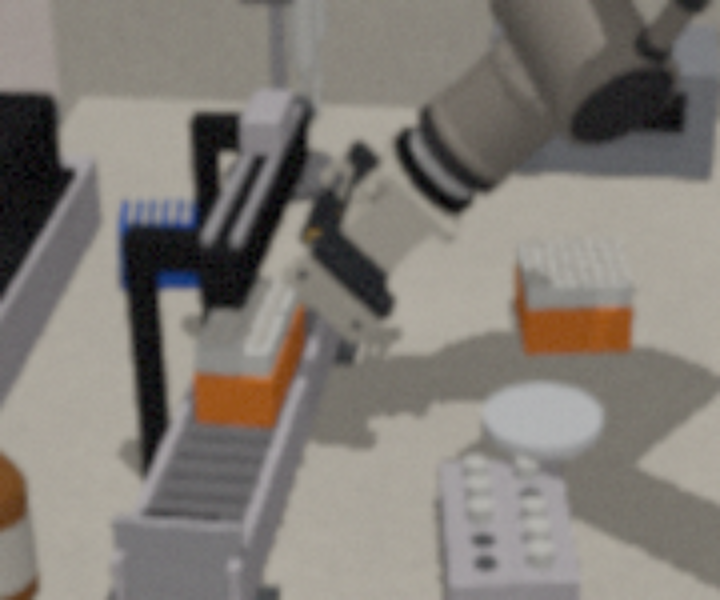

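carry_out(moves=[-0.002,-0.022,-0.002,0,-0.03,0,0,-0.005,-0.044,-0.005,0,-0.06,0,0,-0.009,-0.067,-0.009,0,-0.1,0,0,-0.009,-0.09,-0.009,0,-0.13,0,0,-0.009,-0.112,-0.009,0,-0.167,0,0,-0.009,-0.135,-0.009,0,-0.167,0,0,-0.009,-0.157,-0.009,0,-0.167,0,0,-0.009,-0.18,-0.009,0,-0.167,0,0])

```text
time: 6.2
tool_pos: [616.7, -100.9, 85.6]
tcp_rot: [-3.13, -0.713, -0.019]
contact_force: [0.8, 0.8, 0.0]
grip_width: 0.6
```

Run:
```python
from h import *
st(); cv2.imwrite('pics/w6.png',capture('wrist')[:,:,::-1]);
s=capture('side')[90:240,210:390,::-1];cv2.imwrite('pics/s6.png',cv2.resize(s,None,fx=4,fy=4))
```

```text
t 6.2 pos [ 616.7 -100.9   85.6] rpy [-3.13  -0.713 -0.019] q [-0.41  0.54  2.03  1.92  0.28 -0.67] F [0.8 0.8 0. ] w 0.6
```

View pics/w6.png

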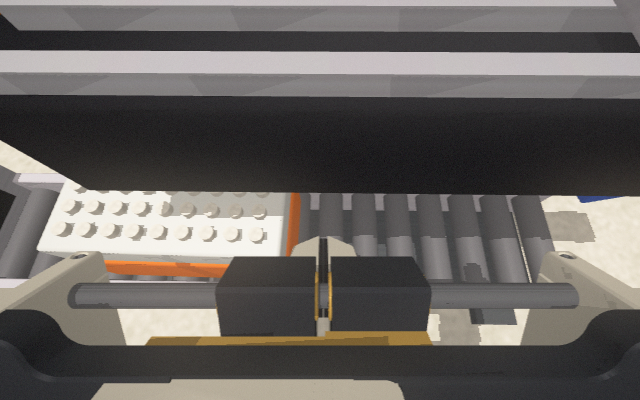

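View pics/s6.png

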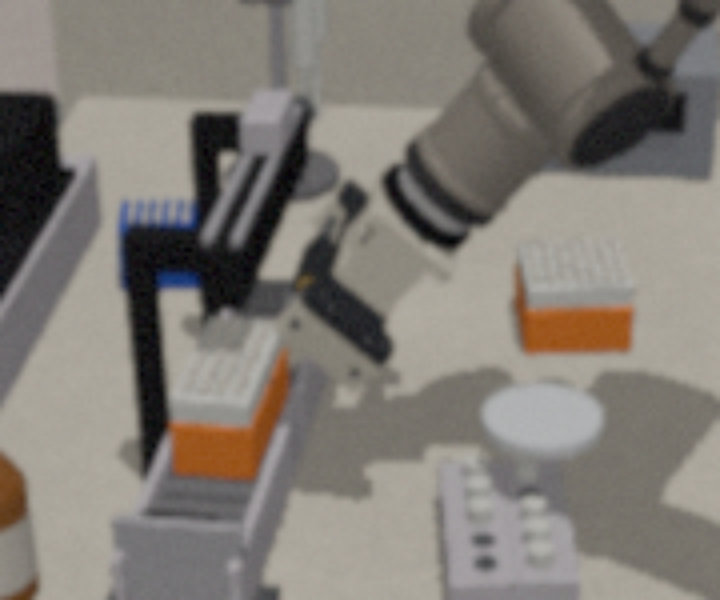

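The wrist joint 5 has run into its lower limit (0.28), so the pose was clamped. I'll lean further out (52°), away from that cone and with more beam clearance.

Run:
```python
from h import *
mv([628,-101,88],Rl(53))
```

```text
move [0.027  0.0019 0.0137] [-0.0283  0.4066  0.0019] dist 12.14153949924716 deg 12.227876776837931
```

carry_out(moves=[0.005,0.002,0.003,0,0.08,0,0,0.01,0.002,0.006,-0.01,0.16,0,0,0.015,0.002,0.009,-0.02,0.24,0,0,0.02,0.002,0.012,-0.028,0.32,0,0,0.027,0.002,0.014,-0.028,0.4,0,0,0.027,0.002,0.014,-0.028,0.406,0,0,0.027,0.002,0.014,-0.028,0.406,0,0,0.027,0.002,0.014,-0.028,0.406,0,0])

```text
time: 7.1
tool_pos: [628.3, -101.2, 88.2]
tcp_rot: [3.14, -0.925, -0.02]
contact_force: [-0.5, -0.2, 0.5]
grip_width: 0.4
```

Run:
```python
from h import *
st(); mv([628.5,-65,88],Rl(53))
cv2.imwrite('pics/w7.png',capture('wrist')[:,:,::-1])
```

```text
t 7.1 pos [ 628.3 -101.2   88.2] rpy [ 3.14  -0.925 -0.02 ] q [-0.43  0.61  2.14  2.52  0.58 -1.29] F [-0.5 -0.2  0.5] w 0.4
move [-0.0012 -0.0906 -0.001 ] [-0.0005  0.0009  0.0021] dist 36.24763960534107 deg 0.07039265447285212
```

View pics/w7.png

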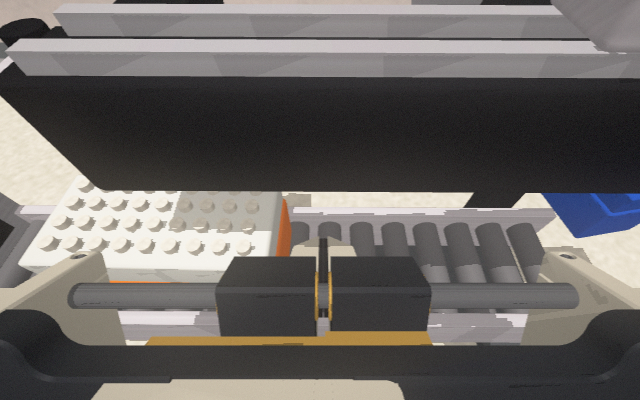

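q5 is 0.58 now. Keep pushing, ~9 mm per row.

carry_out(moves=[0,-0.022,0,0,0,0,0,0,-0.044,0,0,0,0,0,0,-0.066,0,0,0,0,0,0,-0.088,0,0,0,0,0,0,-0.108,0,0,0,0,0,0,-0.126,0,0,0,0,0,0,-0.142,0,0,0,0,0,0,-0.156,0,0,0,0,0])

```text
time: 7.95
tool_pos: [629.8, -38.3, 88.3]
tcp_rot: [3.14, -0.925, -0.02]
contact_force: [0.4, -0.3, -0.2]
grip_width: 0.3
```

Run:
```python
from h import *
st(); mv([630,-15,88],Rl(53))
s=capture('side')[90:240,210:390,::-1];cv2.imwrite('pics/s8.png',cv2.resize(s,None,fx=4,fy=4))
```

```text
t 7.95 pos [629.8 -38.3  88.3] rpy [ 3.14  -0.925 -0.02 ] q [-0.28  0.6   2.16  2.75  0.57 -1.4 ] F [ 0.4 -0.3 -0.2] w 0.3
move [-0.001  -0.0583 -0.    ] [-0.0007  0.      0.0025] dist 23.319320610973318 deg 0.07669037547023692
```

View pics/s8.png

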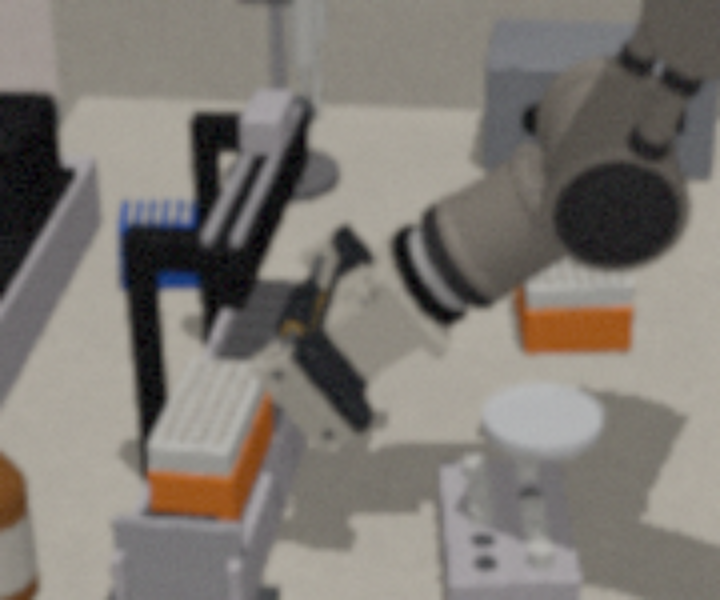

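Run:
```python
from h import *
for x,y in((150,443),(235,450)): print(onz('side',(x+.5)/4-.5+210,(y+.5)/4-.5+90,121))
```

```text
[675.0673707   95.83134241 121.        ]
[619.08252172  98.54209487 121.        ]
```

carry_out(moves=[0,-0.015,0,0,0,0,0,0,-0.028,0,0,0,0,0,0,-0.04,0,0,0,0,0,0,-0.05,0,0,0,0,0,0,-0.058,0,0,0,0,0,0,-0.064,0,0,0,0,0,0,-0.07,0,0,0,0,0,0,-0.074,0,0,0,0,0])

```text
time: 8.8
tool_pos: [630.6, -9.0, 88.6]
tcp_rot: [3.141, -0.926, -0.023]
contact_force: [-0.2, -10.9, 0.6]
grip_width: 0.2
```

Run:
```python
from h import *
st(); mv([630.5,0,88],Rl(53))
s=capture('side')[90:240,210:390,::-1];cv2.imwrite('pics/s9.png',cv2.resize(s,None,fx=4,fy=4))
```

```text
t 8.8 pos [630.6  -9.   88.6] rpy [ 3.141 -0.926 -0.023] q [-0.21  0.6   2.16  2.87  0.56 -1.45] F [ -0.2 -10.9   0.6] w 0.2
move [-0.0015 -0.0225  0.0003] [ 0.002  -0.0012 -0.001 ] dist 9.027867505406126 deg 0.07565480926190789
```

View pics/s9.png

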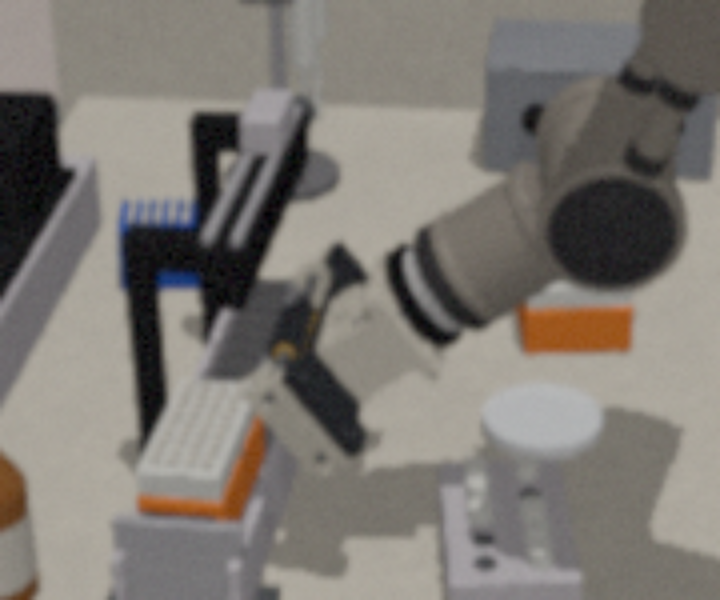

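10.9 N against the push: the box is home. Back off and withdraw along the tool axis.

carry_out(moves=[0,0,0,0,0,0,0,0,0.01,0,0,0,0,0,0,0.03,0,0,0,0,0,0,0.03,-0.03,0,0,0,0,0,0.03,-0.1,0,0,0,0,0,0.03,-0.2,0,0,0,0,0,0.03,-0.3,0,0,0,0,0,0.03,-0.4,0,0,0,0])

```text
time: 9.65
tool_pos: [500.4, -17.5, 185.2]
tcp_rot: [3.141, -0.925, -0.023]
contact_force: [0.6, 0.2, 1.7]
grip_width: 0.4
```

Run:
```python
from h import *
st()
a=capture('side');cv2.imwrite('pics/s10f.png',a[:,:,::-1]);s=a[140:260,220:340,::-1];cv2.imwrite('pics/s10.png',cv2.resize(s,None,fx=5,fy=5))
a=capture('scene');cv2.imwrite('pics/c10f.png',a[:,:,::-1]);s=a[190:310,220:360,::-1];cv2.imwrite('pics/c10.png',cv2.resize(s,None,fx=5,fy=5))
```

```text
t 9.65 pos [500.4 -17.5 185.2] rpy [ 3.141 -0.925 -0.023] q [-0.34  0.2   2.42  2.53  0.45 -1.21] F [0.6 0.2 1.7] w 0.4
```

View pics/s10.png

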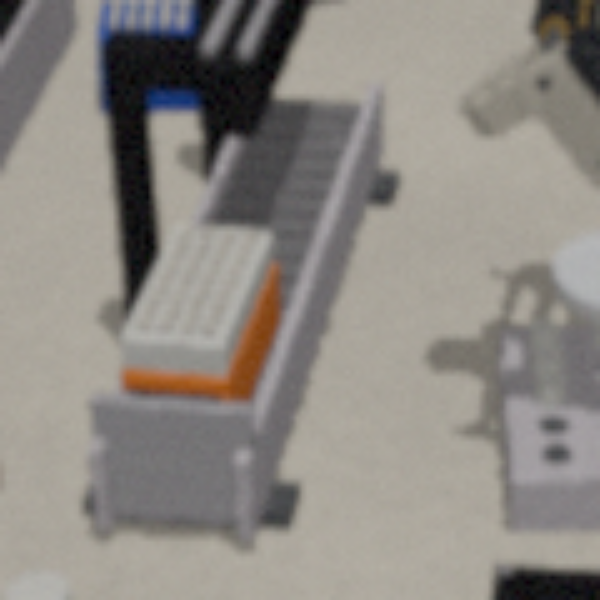

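View pics/c10.png

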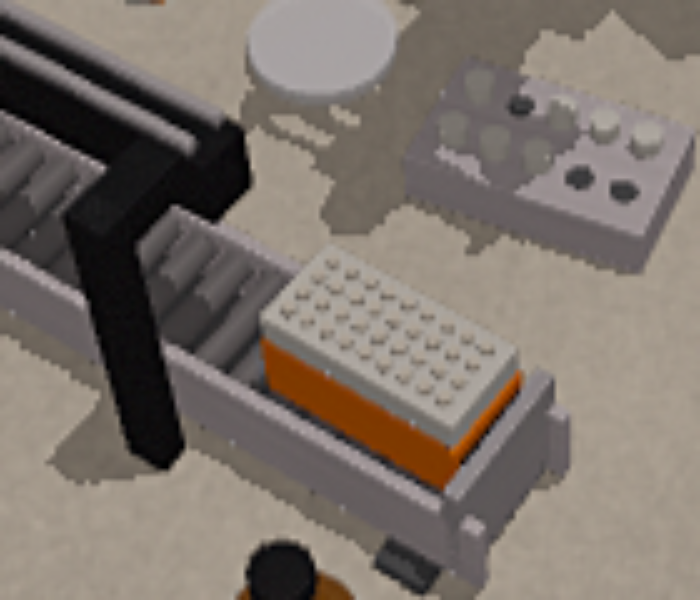

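Run:
```python
from h import *
np.set_printoptions(precision=1,suppress=True)
P=np.array([onz('scene',(x+.5)/5-.5+220,(y+.5)/5-.5+190,121) for x,y in((332,243),(262,320),(448,430),(520,352))])
print(P,P.mean(0),[np.linalg.norm(P[i]-P[i-1]) for i in range(4)])
d=P[3]+P[2]-P[0]-P[1];print('yaw',np.arctan2(-d[0],d[1]))
P=np.array([onz('side',(x+.5)/5-.5+220,(y+.5)/5-.5+140,121) for x,y in((192,226),(272,230),(230,357),(125,345))])
print(P,P.mean(0))
S=[onz('scene',(x+.5)/5-.5+220,(y+.5)/5-.5+190,85) for x,y in((538,373),(445,493))];print('stop face',S)
```

```text
[[622.3  15.9 121. ]
 [677.7  14.1 121. ]
 [683.4 123.6 121. ]
 [629.6 129.  121. ]] [653.3  70.6 121. ] [np.float64(113.40281769810203), np.float64(55.38849121598859), np.float64(109.63495380299196), np.float64(54.002877748303334)]
yaw -0.058186742419419575
[[663.   16.1 121. ]
 [619.1  16.  121. ]
 [618.5 139.3 121. ]
 [672.9 134.  121. ]] [643.4  76.3 121. ]
stop face [array([614.5, 129.5,  85. ]), array([694.3, 127.4,  85. ])]
```

```bash
cat >> h.py <<'E'
def Rv(yaw): return Ro.from_euler('xyz',[np.pi,0,yaw])
E
python3 - <<'E'
from h import *
mv([500,60,300],Rv(np.pi/2+LY-.01))
E
```

```text
move [ 0.2243 -0.1927 -0.1709] [ 1.3783 -1.3854 -2.7462] dist 136.61593888578665 deg 101.11643888169856
```

carry_out(moves=[0.04,-0.03,-0.03,0.09,-0.09,-0.18,1,0.08,-0.07,-0.06,0.18,-0.18,-0.36,1,0.12,-0.1,-0.09,0.27,-0.27,-0.54,1,0.16,-0.14,-0.12,0.36,-0.36,-0.72,1,0.2,-0.17,-0.15,0.46,-0.46,-0.91,1,0.22,-0.19,-0.17,0.48,-0.48,-0.96,1,0.22,-0.19,-0.17,0.48,-0.48,-0.96,1,0.22,-0.19,-0.17,0.48,-0.48,-0.96,1])

```text
time: 10.55
tool_pos: [501.7, 64.0, 291.0]
tcp_rot: [3.007, -0.745, 0.5]
contact_force: [0.3, 0.4, -0.6]
grip_width: 59.8
```

Run:
```python
from h import *
st();mv([500,60,300],Rv(np.pi/2+LY-.01))
```

```text
t 10.55 pos [501.7  64.  291. ] rpy [ 3.007 -0.745  0.5  ] q [-0.24 -0.04  2.09  0.77  0.54  0.32] F [ 0.3  0.4 -0.6] w 59.8
move [ 0.0091  0.0098 -0.0212] [ 0.9639 -1.1662 -1.9807] dist 10.039314358113224 deg 74.77437447313538
```

carry_out(moves=[0,0,0,0.1,-0.11,-0.19,1,0,0,0,0.2,-0.22,-0.38,1,0,0,0,0.29,-0.33,-0.57,1,0,0,0,0.39,-0.44,-0.76,1,0.01,0.01,-0.02,0.48,-0.58,-0.98,1,0.01,0.01,-0.02,0.48,-0.58,-0.98,1,0.01,0.01,-0.02,0.48,-0.58,-0.98,1,0.01,0.01,-0.02,0.48,-0.58,-0.98,1])

```text
time: 11.35
tool_pos: [499.6, 60.6, 298.9]
tcp_rot: [2.975, -0.359, 1.036]
contact_force: [0.4, 0.2, -0.6]
grip_width: 91.9
```

Run:
```python
from h import *
st();mv([580,68,290],Rv(np.pi/2+LY-.01))
```

```text
t 11.35 pos [499.6  60.6 298.9] rpy [ 2.975 -0.359  1.036] q [-0.2   0.09  1.76  0.32  1.03  0.23] F [ 0.4  0.2 -0.6] w 91.9
move [0.1028 0.1509 0.0886] [ 0.4804 -0.591  -1.0039] dist 81.18138809173215 deg 37.80143700480962
```

carry_out(moves=[0.02,0.03,0.02,0.09,-0.11,-0.19,1,0.04,0.06,0.04,0.19,-0.23,-0.38,1,0.06,0.09,0.055,0.29,-0.35,-0.58,1,0.08,0.12,0.07,0.38,-0.46,-0.78,1,0.1,0.15,0.088,0.48,-0.59,-1,1,0.1,0.15,0.088,0.48,-0.59,-1,1,0.1,0.15,0.088,0.48,-0.59,-1,1,0.1,0.15,0.088,0.48,-0.59,-1,1])

```text
time: 12.15
tool_pos: [578.0, 67.1, 289.7]
tcp_rot: [3.142, -0.002, 1.535]
contact_force: [0.2, -0.4, 0.7]
grip_width: 91.6
```

Run:
```python
from h import *
st();mv([650,71,210],Rv(np.pi/2-.03))
```

```text
t 12.15 pos [578.   67.1 289.7] rpy [ 3.142e+00 -2.000e-03  1.535e+00] q [-0.02  0.42  1.28  0.    1.44  0.02] F [ 0.2 -0.4  0.7] w 91.6
move [0.0159 0.1795 0.1993] [ 0.0001 -0.004  -0.0116] dist 107.46286837138112 deg 0.3675156018582618
```

carry_out(moves=[0.004,0.04,0.03,0,0,0,1,0.008,0.08,0.07,0,0,0,1,0.012,0.12,0.11,0,0,0,1,0.016,0.16,0.15,0,0,0,1,0.016,0.18,0.19,0,0,0,1,0.016,0.18,0.2,0,0,0,1,0.016,0.18,0.2,0,0,0,1,0.016,0.18,0.2,0,0,0,1])

```text
time: 12.95
tool_pos: [649.9, 70.9, 210.9]
tcp_rot: [3.14, -0.002, 1.534]
contact_force: [0.4, -0.3, 0.3]
grip_width: 91.8
```

Run:
```python
from h import *
st()
cv2.imwrite('pics/w11.png',capture('wrist')[:,:,::-1])
a=capture('scene');s=a[150:310,200:360,::-1];cv2.imwrite('pics/c11.png',cv2.resize(s,None,fx=3.7,fy=3.7))
```

```text
t 12.95 pos [649.9  70.9 210.9] rpy [ 3.140e+00 -2.000e-03  1.534e+00] q [-0.01  0.61  1.18  0.    1.35  0.03] F [ 0.4 -0.3  0.3] w 91.8
```

View pics/w11.png

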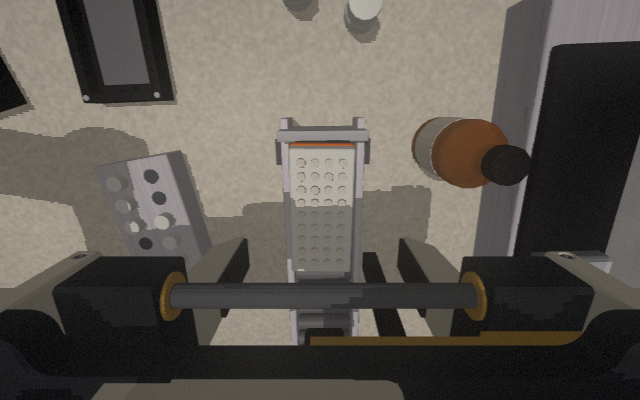

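View pics/c11.png

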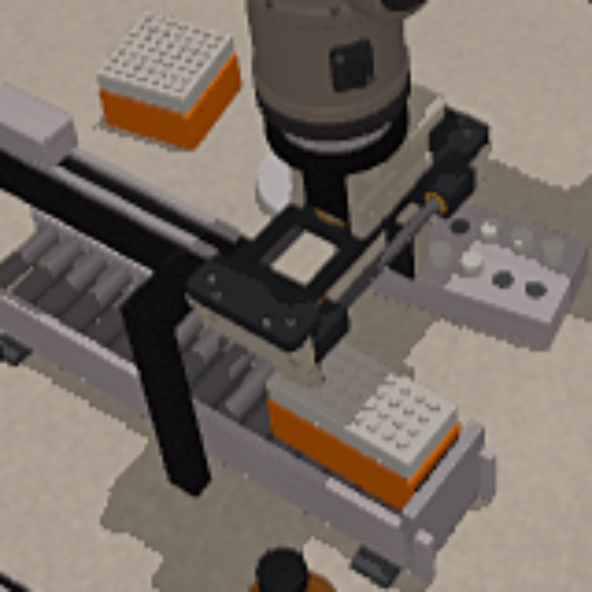

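Run:
```python
from h import *
for p in[(290,149),(354,149),(291,271),(352,270)]:print(onz('wrist',*p,121).round(1))
print('bottle cap',onz('wrist',505,165,145).round(1))
a=cv2.imread('pics/w11.png');cv2.imwrite('pics/w11c.png',cv2.resize(a[110:310,230:420],None,fx=3,fy=3,interpolation=2))
```

```text
[626.7 124.4 121. ]
[677.8 122.5 121. ]
[619.7  13.4 121. ]
[675.7  12.4 121. ]
bottle cap [785.5 110.2 145. ]
```

View pics/w11c.png

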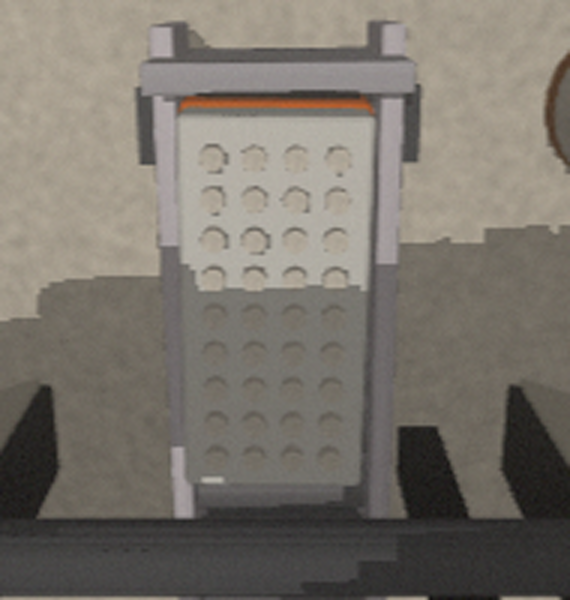

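carry_out(moves=[0,0,0.05,0,0,0,1,0,0,0.1,0,0,0,1,0,0,0.15,0,0,0,1,0,0,0.2,0,0,0,1,0,0,0.24,0,0,0,1,0,0,0.27,0,0,0,1,0,0,0.28,0,0,0,1,0,0,0.28,0,0,0,1])

```text
time: 13.85
tool_pos: [650.4, 71.3, 99.2]
tcp_rot: [3.14, -0.002, 1.535]
contact_force: [0.3, 0.2, 1.0]
grip_width: 91.8
```

Run:
```python
from h import *
st()
cv2.imwrite('pics/w12.png',capture('wrist')[:,:,::-1])
```

```text
t 13.85 pos [650.4  71.3  99.2] rpy [ 3.140e+00 -2.000e-03  1.535e+00] q [-0.01  0.71  1.32  0.    1.12  0.03] F [0.3 0.2 1. ] w 91.8
```

View pics/w12.png

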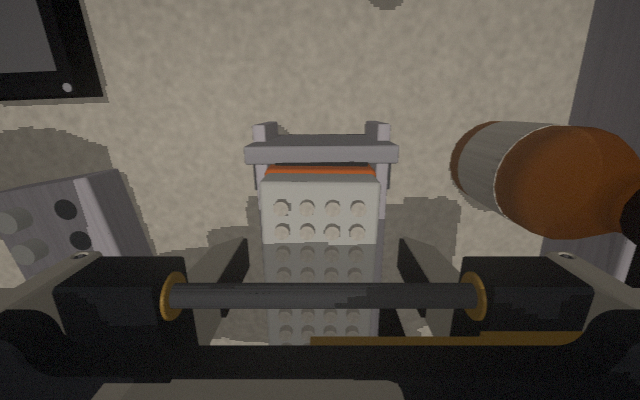

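carry_out(moves=[0,0,0,0,0,0,0.5,0,0,0,0,0,0,0.5,0,0,0,0,0,0,0.5,0,0,0,0,0,0,0.5,0,0,0,0,0,0,0.5,0,0,0,0,0,0,0.5,0,0,0,0,0,0,0.5,0,0,0,0,0,0,0.5])

```text
time: 14.7
tool_pos: [650.6, 71.3, 100.0]
tcp_rot: [3.139, -0.002, 1.535]
contact_force: [-2.2, -0.2, 4.2]
grip_width: 58.0
```

Run:
```python
from h import *
st()
```

```text
t 14.7 pos [650.6  71.3 100. ] rpy [ 3.139e+00 -2.000e-03  1.535e+00] q [-0.01  0.7   1.32  0.    1.12  0.03] F [-2.2 -0.2  4.2] w 58.0
```

carry_out(moves=[0,0,-0.01,0,0,0,0,0,0,-0.03,0,0,0,0,0,0,-0.06,0,0,0,0,0,0,-0.1,0,0,0,0,0,0,-0.15,0,0,0,0,0,0,-0.2,0,0,0,0,0,0,-0.25,0,0,0,0,0,0,-0.28,0,0,0,0])

```text
time: 15.5
tool_pos: [651.0, 71.1, 214.9]
tcp_rot: [3.135, -0.002, 1.535]
contact_force: [-0.0, -0.1, -2.3]
grip_width: 57.7
```

Run:
```python
from h import *
st()
cv2.imwrite('pics/w13.png',capture('wrist')[:,:,::-1])
cv2.imwrite('pics/s13.png',capture('side')[:,:,::-1])
mv([440,243,200],Rv(np.pi/2))
```

```text
t 15.5 pos [651.   71.1 214.9] rpy [ 3.135e+00 -2.000e-03  1.535e+00] q [-0.01  0.6   1.18  0.    1.36  0.03] F [-0.  -0.1 -2.3] w 57.7
move [ 0.4104 -0.5437  0.0336] [ 0.0143 -0.0044 -0.0691] dist 272.8151034417032 deg 2.1215702090953164
```

View pics/w13.png

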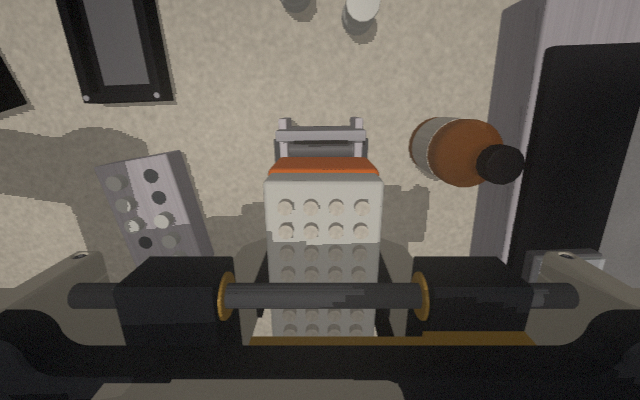

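View pics/s13.png

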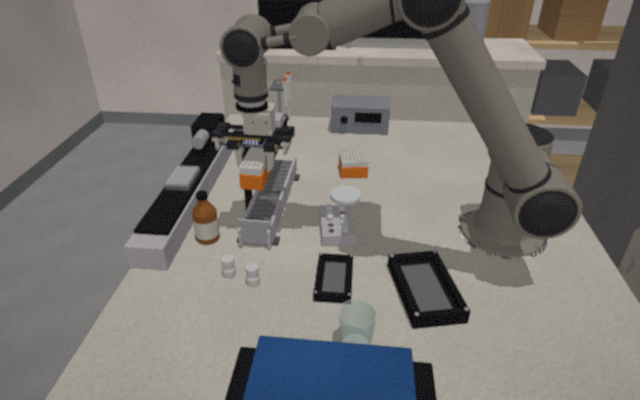

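carry_out(moves=[0.03,-0.04,0,0,0,0,0,0.09,-0.12,0,0,0,0,0,0.16,-0.21,0,0,0,-0.02,0,0.23,-0.31,0.01,0,0,-0.04,0,0.3,-0.4,0.02,0,0,-0.05,0,0.36,-0.48,0.03,0.01,0,-0.069,0,0.4,-0.53,0.034,0.014,-0.004,-0.069,0,0.413,-0.544,0.034,0.014,-0.004,-0.069,0])

```text
time: 16.4
tool_pos: [437.3, 245.3, 199.0]
tcp_rot: [-3.139, 0.0, 1.573]
contact_force: [-1.1, -0.6, -2.2]
grip_width: 57.9
```

Run:
```python
from h import *
st()
cv2.imwrite('pics/w14.png',capture('wrist')[:,:,::-1])
a=capture('scene')[140:300,320:500,::-1];cv2.imwrite('pics/c14.png',cv2.resize(a,None,fx=3.7,fy=3.7))
a=capture('side')[130:350,230:450,::-1];cv2.imwrite('pics/s14.png',cv2.resize(a,None,fx=2.7,fy=2.7))
```

```text
t 16.4 pos [437.3 245.3 199. ] rpy [-3.139  0.     1.573] q [0.36 0.34 1.66 0.   1.15 0.36] F [-1.1 -0.6 -2.2] w 57.9
```

View pics/w14.png

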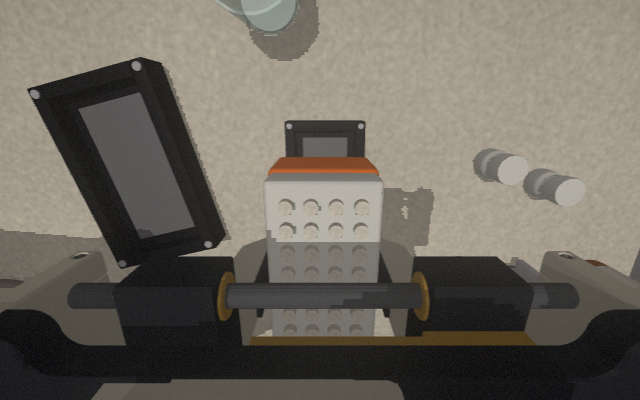

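View pics/c14.png

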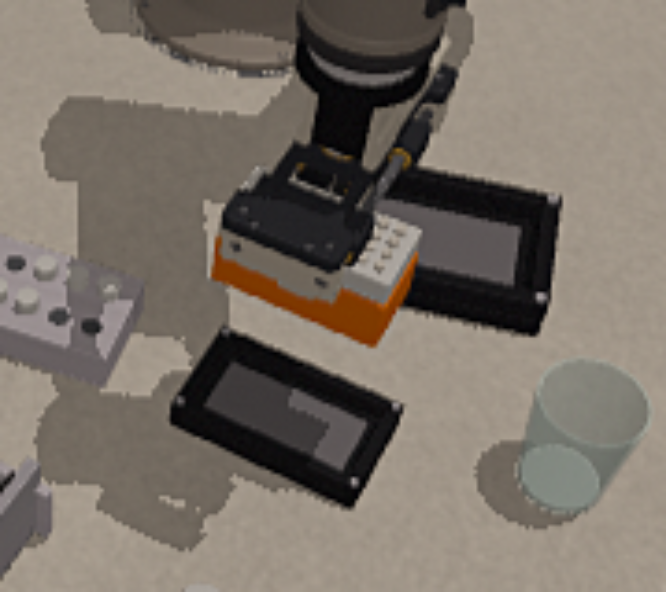

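View pics/s14.png

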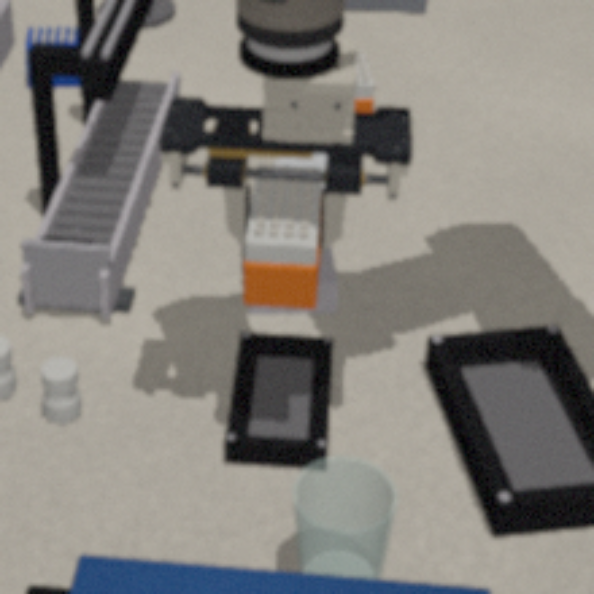

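```bash
python3 - <<'E'
from h import *
for p in[(290,126,26),(361,125.5,26),(276,157.5,154),(368,157.5,154),(266,180,220),(382,180,220)]:print(p,onz('wrist',*p).round(1))
print([onz('side',u,v,26).round(1) for u,v in[(230+(243.5)/2.7,130+340/2.7),(230+330/2.7,130+342/2.7),(230+232/2.7,130+437/2.7),(230+321/2.7,130+443/2.7)]])
E
python3 - <<'E'
import cv2
a=cv2.imread('pics/w14.png');cv2.imwrite('pics/w14c.png',cv2.resize(a[110:200,240:410],None,fx=4.6,fy=4.6,interpolation=2))
E
```

```text
(290, 126, 26) [406.1 309.2  26. ]
(361, 125.5, 26) [481.5 309.8  26. ]
(276, 157.5, 154) [410.4 296.6 154. ]
(368, 157.5, 154) [470.3 296.7 154. ]
(266, 180, 220) [416.3 297.7 220. ]
(382, 180, 220) [466.4 297.7 220. ]
[array([477.9, 183.6,  26. ]), array([398.9, 178.3,  26. ]), array([475.6, 311.1,  26. ]), array([401.4, 310.4,  26. ])]
```

View pics/w14c.png

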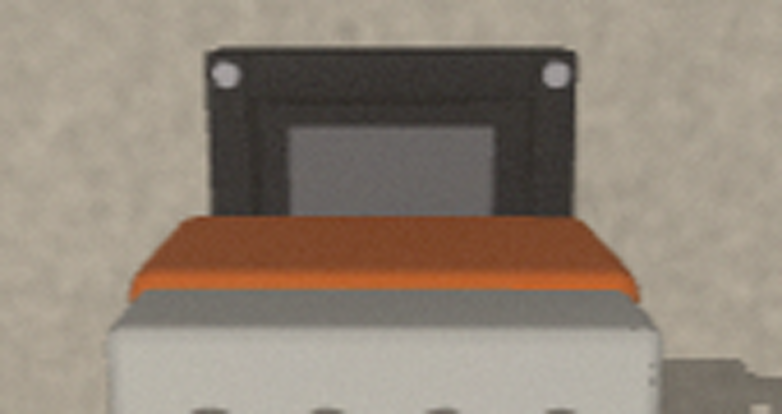

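```bash
python3 - <<'E'
from h import *
np.set_printoptions(precision=1,suppress=True)
sc=lambda x,y:('scene',(x+.5)/3.7-.5+320,(y+.5)/3.7-.5+140); si=lambda x,y:('side',(x+.5)/2.7-.5+230,(y+.5)/2.7-.5+130)
print('front bottom +x',*tri(sc(376,346),si(244,305)))
print('front bottom -x',*tri(sc(411,300),si(317,307)))
print('front whitetop +x',*tri(sc(380,278),si(247,237)))
for z in(150,154,158): print(z,'rear bottom +x scene',onz(*sc(213,279),z),'front',onz(*sc(376,346),z), 'side front',onz(*si(244,305),z),onz(*si(317,307),z))
E
python3 - <<'E'
import cv2
a=cv2.imread('pics/c14.png');cv2.imwrite('pics/c14b.png',cv2.resize(a[180:380,190:450],None,fx=3,fy=3,interpolation=2))
a=cv2.imread('pics/s14.png');cv2.imwrite('pics/s14b.png',cv2.resize(a[180:340,200:400],None,fx=3.5,fy=3.5,interpolation=2))
E
```

```text
front bottom +x [467.4 300.2 158.2] 1.0126270609418184
front bottom -x [413.  301.6 157. ] 8.730650844584618
front whitetop +x [466.  291.6 217.6] 1.1579004245835807
150 rear bottom +x scene [462.9 182.8 150. ] front [460.  298.5 150. ] side front [468.6 290.2 150. ] [410.6 286.9 150. ]
154 rear bottom +x scene [466.2 184.1 154. ] front [463.3 299.1 154. ] side front [468.1 295.4 154. ] [410.5 292.  154. ]
158 rear bottom +x scene [469.5 185.3 158. ] front [466.6 299.8 158. ] side front [467.7 300.6 158. ] [410.4 297.2 158. ]
```

View pics/c14b.png

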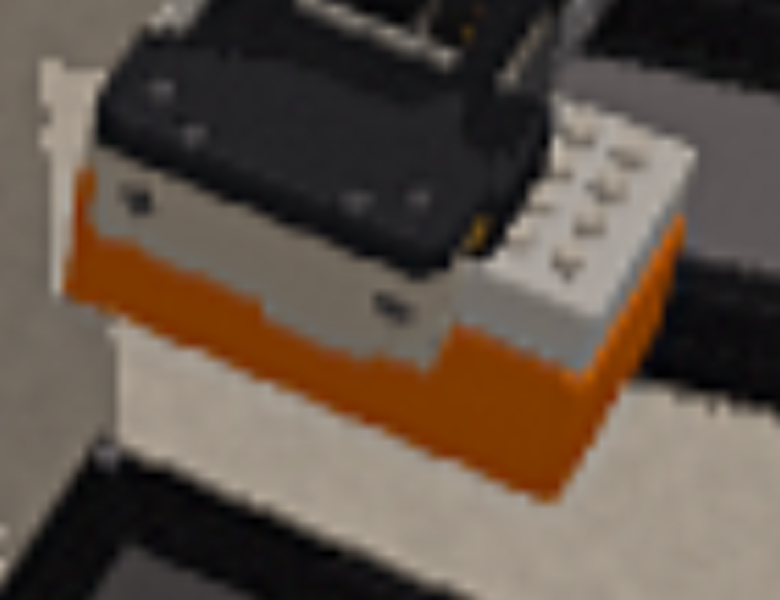

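View pics/s14b.png

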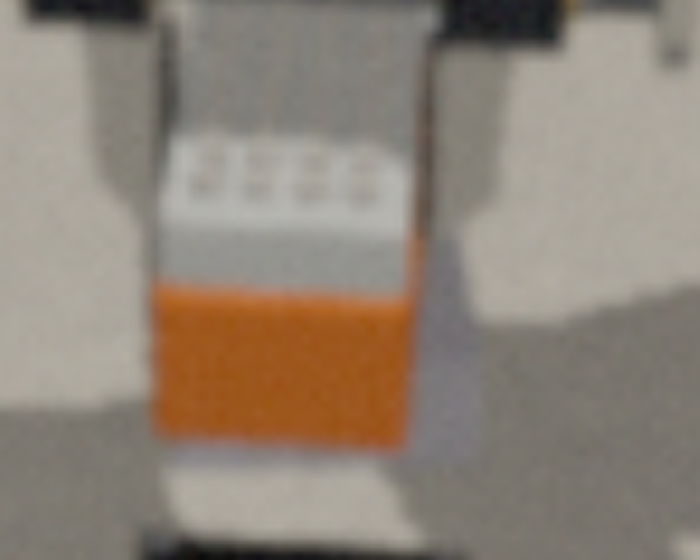

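Run:
```python
from h import *
st();mv([439.8,246,80],Rv(np.pi/2+.005))
```

```text
t 16.55 pos [440.3 243.9 199.7] rpy [3.141 0.    1.572] q [ 0.35  0.34  1.65 -0.    1.15  0.35] F [ 0.4 -0.3 -2.6] w 57.7
move [ 0.0052 -0.0015  0.2992] [ 0.0011  0.0003 -0.0082] dist 119.69592388705922 deg 0.24787118240528877
```

carry_out(moves=[0.003,0.001,0.04,0,0,0,0,0.003,0.002,0.09,0,0,0,0,0.003,0.002,0.14,0,0,0,0,0.003,0.002,0.19,0,0,0,0,0.003,0.002,0.24,0,0,0,0,0.003,0.002,0.28,0,0,0,0,0.003,0.002,0.296,0,0,0,0,0.003,0.002,0.296,0,0,0,0])

```text
time: 17.35
tool_pos: [441.7, 244.2, 80.5]
tcp_rot: [-3.141, 0.001, 1.57]
contact_force: [0.4, 0.8, -1.9]
grip_width: 57.9
```

carry_out(moves=[0,0,0,0,0,0,0,0,0,0,0,0,0,0,0,0,0,0,0,0,0,0,0,0,0,0,0,0,0,0,0,0,0,0,0,0,0,0,0,0,0,0,0,0,0,0,0,0,0,0,0,0,0,0,0,0])

```text
time: 18.15
tool_pos: [441.7, 244.3, 80.5]
tcp_rot: [-3.141, 0.001, 1.57]
contact_force: [0.4, 0.0, -2.6]
grip_width: 57.9
```

Run:
```python
from h import *
st()
a=capture('wrist');cv2.imwrite('pics/w15.png',cv2.resize(a[90:230,220:430,::-1],None,fx=3.8,fy=3.8,interpolation=2))
a=capture('scene')[180:300,320:460,::-1];cv2.imwrite('pics/c15.png',cv2.resize(a,None,fx=5,fy=5,interpolation=2))
a=capture('side')[200:320,280:400,::-1];cv2.imwrite('pics/s15.png',cv2.resize(a,None,fx=5,fy=5,interpolation=2))
st()
```

```text
t 18.15 pos [441.7 244.3  80.5] rpy [-3.141e+00  1.000e-03  1.570e+00] q [ 0.35  0.5   1.79 -0.    0.85  0.35] F [ 0.4  0.  -2.6] w 57.9
t 18.3 pos [441.7 244.2  80.4] rpy [-3.141e+00  1.000e-03  1.570e+00] q [ 0.35  0.5   1.79 -0.    0.85  0.35] F [-0.2 -0.7 -2.7] w 57.6
```

View pics/w15.png

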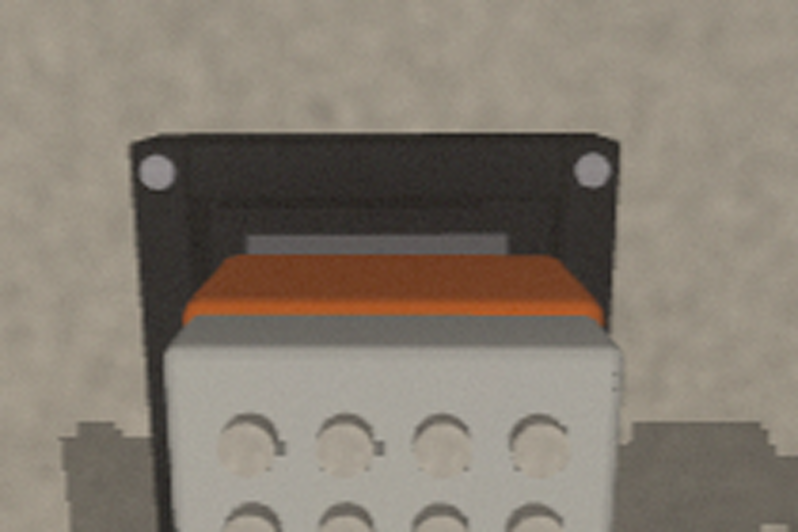

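View pics/c15.png

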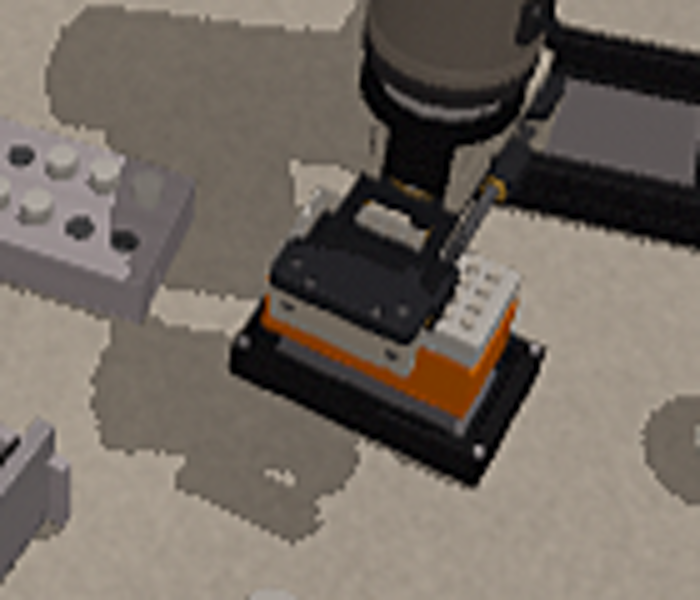

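View pics/s15.png

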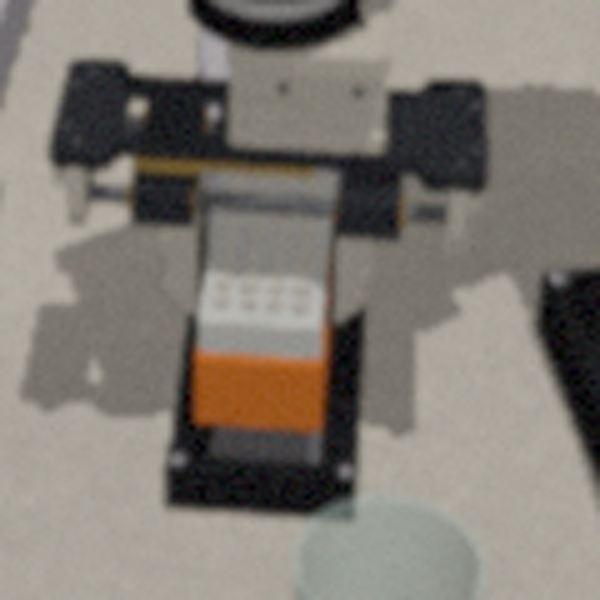

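Run:
```python
from h import *
np.set_printoptions(precision=1,suppress=True)
si=lambda x,y:('side',(x+.5)/5-.5+280,(y+.5)/5-.5+200); sc=lambda x,y:('scene',(x+.5)/5-.5+320,(y+.5)/5-.5+180);w=lambda x,y:('wrist',(x+.5)/3.8-.5+220,(y+.5)/3.8-.5+90)
print('side tray',onz(*si(178,458),26),onz(*si(346,472),26),'box',onz(*si(193,427),35.4),onz(*si(326,432),35.4))
print('scene tray',[onz(*sc(*p),26) for p in((244,342),(479,452),(538,350))],'box fb',onz(*sc(467,418),35.4),'rb',onz(*sc(264,328),35.4),'f-x',onz(*sc(512,355),35.4))
print('wrist tray',onz(*w(157,172),26),onz(*w(593,171),26),'box bot',onz(*w(240,256),35.4),onz(*w(547,256),35.4),'orange top',onz(*w(183,318),80),onz(*w(606,318),80),'top',onz(*w(166,348),101.4),onz(*w(620,348),101.4))
for n in('scene','side'): print(n,[proj(n,[x,y,z]).round(1) for x,y,z in((470,303,35.4),(412,303,35.4))])
```

```text
side tray [477.4 309.2  26. ] [401.6 310.2  26. ] box [471.6 298.4  35.4] [411.6 295.4  35.4]
scene tray [array([478.1, 176. ,  26. ]), array([477.9, 311.9,  26. ]), array([401.4, 313.1,  26. ])] box fb [468.3 299.6  35.4] rb [470.9 183.5  35.4] f-x [418.9 303.8  35.4]
wrist tray [401.1 310.6  26. ] [477.4 310.7  26. ] box bot [416.3 297.4  35.4] [468.7 297.4  35.4] orange top [414.6 296.4  80. ] [470.5 296.4  80. ] top [416.7 297.7 101.4] [468.  297.7 101.4]
scene [array([414. , 264.2]), array([422.7, 248.7])]
side [array([318.7, 286.4]), array([344.4, 288.3])]
```

carry_out(moves=[0.003,-0.004,0,0,0,0,0,0.007,-0.007,0,0,0,0,0,0.007,-0.007,0,0,0,0,0,0.007,-0.007,0.01,0,0,0,0,0.007,-0.007,0.02,0,0,0,0,0.007,-0.007,0.03,0,0,0,0,0.007,-0.007,0.035,0,0,0,0,0.007,-0.007,0.035,0,0,0,0])

```text
time: 19.1
tool_pos: [438.6, 246.9, 65.9]
tcp_rot: [-3.14, 0.001, 1.57]
contact_force: [1.1, 0.5, -2.4]
grip_width: 57.8
```

Run:
```python
from h import *
st()
a=capture('wrist');cv2.imwrite('pics/w16.png',cv2.resize(a[90:230,220:430,::-1],None,fx=3.8,fy=3.8,interpolation=2))
a=capture('side')[200:320,280:400,::-1];cv2.imwrite('pics/s16.png',cv2.resize(a,None,fx=5,fy=5,interpolation=2))
```

```text
t 19.1 pos [438.6 246.9  65.9] rpy [-3.14e+00  1.00e-03  1.57e+00] q [ 0.36  0.52  1.8  -0.    0.82  0.36] F [ 1.1  0.5 -2.4] w 57.8
```

View pics/w16.png

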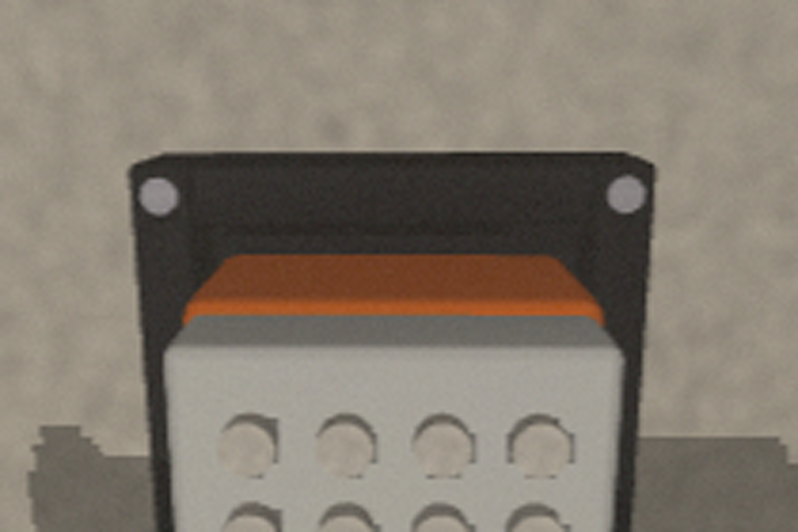

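View pics/s16.png

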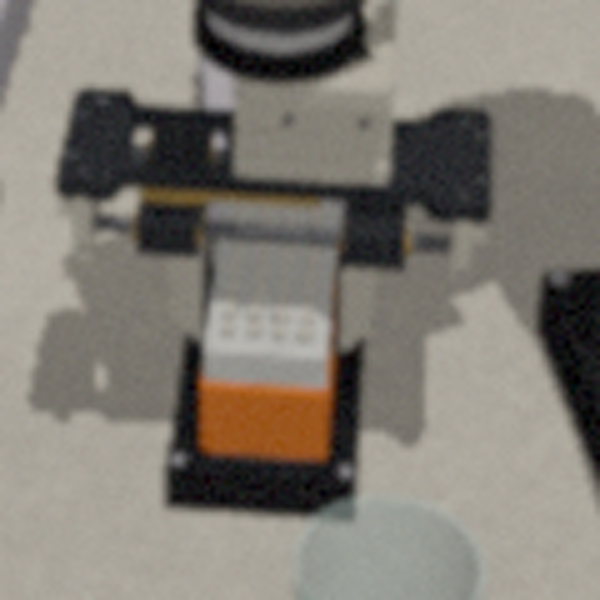

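carry_out(moves=[0,0,0.004,0,0,0,0,0,0,0.008,0,0,0,0,0,0,0.012,0,0,0,0,0,0,0.015,0,0,0,0,0,0,0.018,0,0,0,0,0,0,0.02,0,0,0,0,0,0,0.021,0,0,0,0,0,0,0.021,0,0,0,0])

```text
time: 20.0
tool_pos: [438.9, 247.0, 57.9]
tcp_rot: [-3.141, 0.001, 1.57]
contact_force: [-0.3, -0.1, -2.2]
grip_width: 58.0
```

Run:
```python
from h import *
st()
```

```text
t 20.0 pos [438.9 247.   57.9] rpy [-3.141e+00  1.000e-03  1.570e+00] q [ 0.36  0.54  1.81 -0.    0.8   0.36] F [-0.3 -0.1 -2.2] w 58.0
```

No floor contact yet; creep down 2 mm more.

carry_out(moves=[0,0,0.001,0,0,0,0,0,0,0.002,0,0,0,0,0,0,0.003,0,0,0,0,0,0,0.004,0,0,0,0,0,0,0.005,0,0,0,0,0,0,0.006,0,0,0,0,0,0,0.006,0,0,0,0,0,0,0.006,0,0,0,0])

```text
time: 20.8
tool_pos: [438.9, 246.9, 57.0]
tcp_rot: [-3.141, 0.001, 1.57]
contact_force: [-5.7, -3.8, 13.5]
grip_width: 58.2
```

Run:
```python
from h import *
st()
```

```text
t 20.8 pos [438.9 246.9  57. ] rpy [-3.141e+00  1.000e-03  1.570e+00] q [ 0.36  0.54  1.81 -0.    0.79  0.36] F [-5.7 -3.8 13.5] w 58.2
```

carry_out(moves=[0,0,0,0,0,0,0.7,0,0,0,0,0,0,0.75,0,0,0,0,0,0,0.8,0,0,0,0,0,0,0.85,0,0,0,0,0,0,0.9,0,0,0,0,0,0,0.95,0,0,0,0,0,0,0.95,0,0,0,0,0,0,0.95])

```text
time: 21.6
tool_pos: [438.9, 246.9, 56.9]
tcp_rot: [-3.141, 0.001, 1.57]
contact_force: [0.2, -0.1, -0.9]
grip_width: 87.0
```

Run:
```python
from h import *
st()
a=capture('wrist');cv2.imwrite('pics/w17.png',a[:,:,::-1])
```

```text
t 21.6 pos [438.9 246.9  56.9] rpy [-3.141e+00  1.000e-03  1.570e+00] q [ 0.36  0.54  1.81 -0.    0.79  0.36] F [ 0.2 -0.1 -0.9] w 87.0
```

View pics/w17.png

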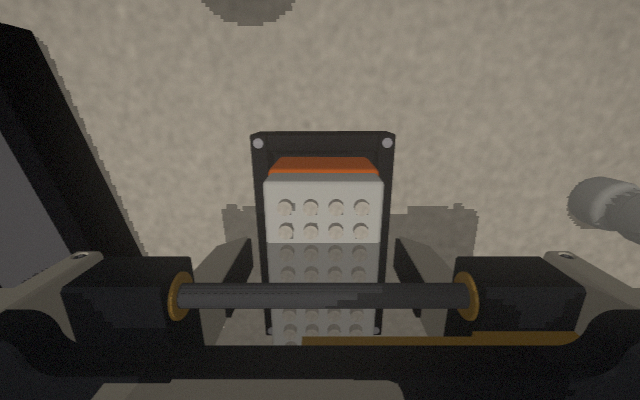

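Released cleanly: the box sits in the tray, fingers clear on both sides. Raise straight up and check.

carry_out(moves=[0,0,-0.02,0,0,0,0.95,0,0,-0.06,0,0,0,0.95,0,0,-0.12,0,0,0,0.95,0,0,-0.2,0,0,0,0.95,0,0,-0.3,0,0,0,0.95,0,0,-0.4,0,0,0,0.95,0,0,-0.45,0,0,0,0.95,0,0,-0.45,0,0,0,0.95])

```text
time: 22.45
tool_pos: [440.3, 247.6, 240.8]
tcp_rot: [3.135, -0.002, 1.57]
contact_force: [-0.1, -0.0, 0.3]
grip_width: 87.2
```

Run:
```python
from h import *
st()
a=capture('scene');cv2.imwrite('pics/c18.png',a[:,:,::-1]);cv2.imwrite('pics/c18b.png',cv2.resize(a[180:300,320:460,::-1],None,fx=5,fy=5,interpolation=2))
a=capture('side');cv2.imwrite('pics/s18.png',a[:,:,::-1]);cv2.imwrite('pics/s18b.png',cv2.resize(a[200:320,280:400,::-1],None,fx=5,fy=5,interpolation=2))
st()
```

```text
t 22.45 pos [440.3 247.6 240.8] rpy [ 3.135e+00 -2.000e-03  1.570e+00] q [ 0.36  0.3   1.59 -0.    1.24  0.36] F [-0.1 -0.   0.3] w 87.2
t 22.55 pos [438.7 246.9 237.1] rpy [3.142e+00 1.000e-03 1.570e+00] q [ 0.36  0.31  1.59 -0.    1.24  0.36] F [-0.  -0.6 -0.9] w 87.3
```

View pics/c18.png

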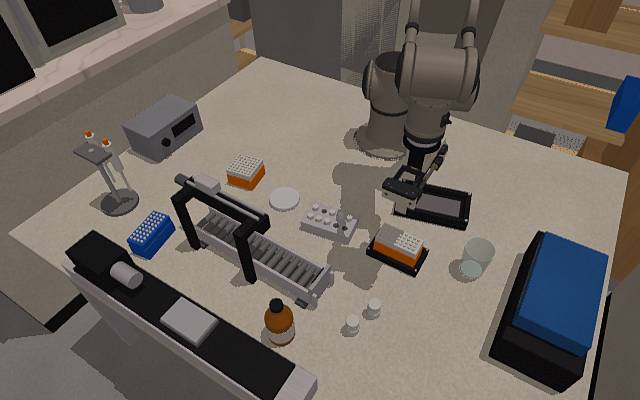

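View pics/c18b.png

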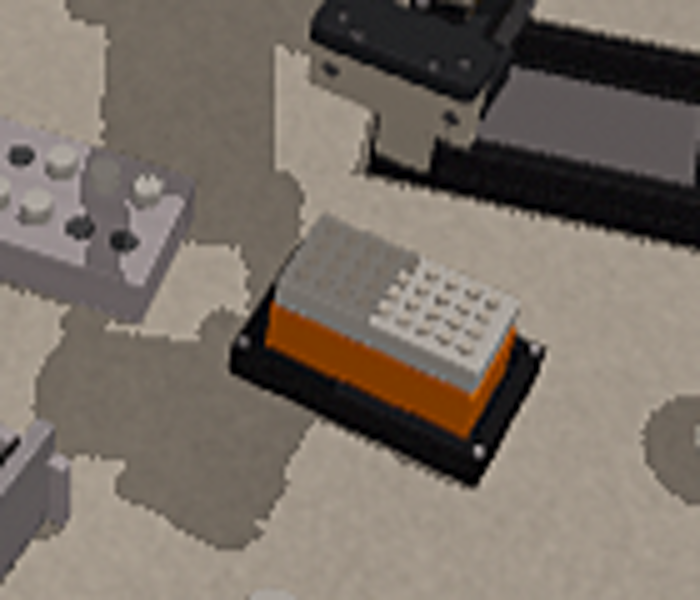

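View pics/s18b.png

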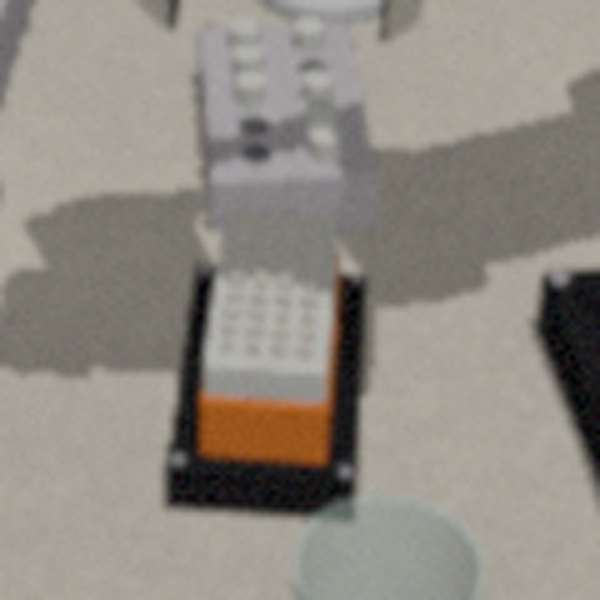

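Run:
```python
from h import *
np.set_printoptions(precision=1,suppress=True)
P=np.array([onz('scene',(x+.5)/5-.5+320,(y+.5)/5-.5+180,78) for x,y in((325,214),(275,294),(477,379),(521,298))])
print(P,P.mean(0));d=P[2]+P[3]-P[0]-P[1];print('yaw',np.arctan2(-d[0],d[1]))
t=lambda a,b:tri(('scene',(a[0]+.5)/5-.5+320,(a[1]+.5)/5-.5+180),('side',(b[0]+.5)/5-.5+280,(b[1]+.5)/5-.5+200))
print('top front +x',*t((477,379),(204,366)),'front -x',*t((521,298),(330,368)),'rear -x',*t((325,214),(336,212)),'rear +x',*t((275,294),(222,205)))
a,b=cv2.imread('pics/scene0.png'),cv2.imread('pics/c18.png')
```

```text
[[416.6 188.4  78. ]
 [478.6 190.2  78. ]
 [474.4 300.6  78. ]
 [415.4 299.6  78. ]] [446.3 244.7  78. ]
yaw 0.023978346841381285
top front +x [467.7 298.7  70.9] 2.7867076244901687 front -x [411.6 298.5  74.8] 2.307128209329057 rear -x [414.1 187.3  76.3] 1.9509032872710135 rear +x [470.9 186.2  72.8] 7.243480043469776
```

Run:
```python
from h import *
import numpy as np
a=cv2.imread('pics/side0.png').astype(int);b=cv2.imread('pics/s18.png').astype(int)
for n,(x0,x1,y0,y1) in dict(bottle=(190,222,190,245),vials=(218,264,252,290),beaker=(338,378,303,338),sq=(335,372,150,180)).items():print(n,np.abs(a-b)[y0:y1,x0:x1].mean().round(1))
st();print(close_job())
```

```text
bottle 3.7
vials 3.6
beaker 3.5
sq 44.5
t 22.55 pos [438.7 246.9 237.1] rpy [3.142e+00 1.000e-03 1.570e+00] q [ 0.36  0.31  1.59 -0.    1.24  0.36] F [-0.  -0.6 -0.9] w 87.3
the job is handed in; nothing more can be done
None
```

I rolled the orange tip box home against the end stop, lifted it straight off and set it down in the pocket of the small black tray. I let go there and handed the job in at 22.6 s; no verdict is reported.

- **Rolling:** I pushed with closed fingers under the gantry at about 0.1 m/s or less. At the stop the push force reached about 11 N. During the push, joint 5 ran into its lower limit, so I changed the lean from about 41° to 53° and carried on.
- **Setting down:** the box touched the tray floor at the expected height (13.5 N), and I released it there. I then raised the gripper about 180 mm, and it read no contact.
- **Position in the tray:** from two views together, the box centre is at about (441, 243) mm and the tray centre at about (440, 243) mm. The yaw error is about 0.02 rad. The top corners came out at 71–76 mm, against 78 mm expected.
- **Checks that disagreed:** the scene view alone put the box 6 mm further out in x (446 mm). It rests on box corners picked by eye, and I trusted the two-view result.
- **Bystanders:** before-and-after side views show no change at the bottle, jars and beaker. The same check showed a large difference at the square box. I took this to be the arm in front of it, because the scene view shows that box where it started; I did not look at a crop to confirm. The dish I checked only by eye, in the scene view.

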